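# Get the flux tin out from behind the reel and the bottle

## Robot

A 7-joint arm with a two-finger parallel gripper is mounted at the origin on a cart in front of the work surface, level with it; the furniture and walls round the work are solid. World frame = base frame: x ahead of the robot, y to its left, z up, the work surface at z = 0. Lengths are in m, angles in rad, forces in N, time in s.
With the tool pointing down it reaches from about 0.4 to 0.85 m from the base axis. Payload 10.4 kg.
Tool frame: the origin (TCP) lies at the centre of the arm's flange, where the gripper is bolted on; the fingertips stand 182 mm ahead of it and the grasp point (between the pads) lies r.grasp_offset ahead of it (r.grasp_offset is the distance from the TCP to the grasp point, in m); z points along the fingers, y is the line along which they close (so a half turn about z gives the same grasp; the last joint's range is limited). The gripper opens to 87 mm and grips with 3 to 60 N. Pads are 19 mm wide; open, the fingers measure 117 mm over their backs; the gripper's body (75 mm by 190 mm) begins 51 mm behind the grasp point.
Start: joints at [1.106, 0.332, -0.065, 1.46, 0.022, 1.35, -0.088], TCP at [0.267, -0.565, 0.405] pointing down, gripper open.
Joint ranges: [-2.6, 2.6], [-0.5, 2.12], [-1.47, 1.34], [0.16, 2.42], [-1.27, 4.41], [0.06, 2.06], [-2.6, 2.6]. Speed limits (rad/s): [2.22, 2.22, 2.79, 2.79, 3.14, 3.14, 3.14].

## Interface

Orientations are given as a unit quaternion [x, y, z, w].
In Python, from bench import status, vision, job, spotter, r gives the robot as it stands. The module is installed in compiled form; this text tells all that it offers.
- The arm moves only by the tool play_rows, never from a script. Its argument "series" is a list of rows, each a list of 6 numbers: the shift along the tool's x, y, z each as a share of 150 mm, from -1 to 1, then the turn, a rotation vector about the tool's x, y, z each as a share of 30 degrees, from -1 to 1. In form: [[x, y, z, ax, ay, az], ...]. A call has 1 to 5 rows; each row is the pose to reach, as a shift and turn from the pose commanded when the call began, along the tool's axes at that moment; what a row does not reach only later rows make up. A row lasts 1/10 s, in which the tool goes at most 50 mm and 8.59 degrees, less where a joint would pass 70% of its speed; a pose out of reach is approached as far as the arm can. A call with a number of a shift or a turn outside -1 to 1 is refused whole. A call with a gripper value outside its range is refused whole. "fingers" is the opening, from -1 (shut) to 1 (fully open), set as the call begins (left out, the last holds). The fingers move at their own pace and stop on an object; "squeeze" is the grip in N (left out, the last holds). Time passes only in rows, so rows that repeat a pose let the fingers close. It gives the time, the measured TCP pose, the force, the opening and the grip force at its end, in the units of the state.
- status.read_state(): the state, without advancing time (a new reading comes with each control period).
- vision.camera(name): name is "scene" or "top" or "wrist"; returns the picture (384x512x3 uint8, blue, green, red); there is no depth.
- vision.calibration(name): a dict with "fx", "fy", "cx", "cy" (pixels), "D" ([k1, k2, p1, p2, k3] as OpenCV has them; the pictures are not rectified), "rvec" (rotation vector, rad) and "tvec" (3), from world to camera coordinates, as OpenCV has them; the wrist camera has in their place "T_tool_cam" (4x4, takes a point from camera to tool coordinates, whose origin is the TCP and whose axes are the flange's). Camera axes: x right, y down, z forward; pixel columns grow to the right and rows downward; lengths in m; the calibration is good to about 2 mm. A picture is of the moment at which its call begins: read the wrist's pose just before it. calibration takes no time and is no camera call.
- job.close_job(): hands the job in; it is judged then, once.
Trained networks look in the newest picture that a camera, given by its name, has taken for a name from the list of things; names that differ only in an ending like _2 or _b are one class to them, and where a whole thing is asked for, a point or a joint stands for the part that bears it (a point fixed in the world has none). Each returns a list of dicts, best first, with "conf" (0 to 1); they miss things now and then, are a little off and sometimes report something else, mostly with a low value. They report only what shows in the picture. A call takes as long as a camera call. They do not tell look-alikes from the thing itself.
- spotter.boxes_of(camera, name): "point" ([x, y, z] in m, in world coordinates, good to about 4 mm: the middle of the surface that is visible of it).
- spotter.regions_of(camera, name): "pixels" (384x512 bool, what is visible of it).
The state is a dict: "time": time; "joint_positions": joint angles; "joint_vel": joint speeds; "joint_torque": joint torques, N m; "ee_pos": TCP position; "eef_rot": TCP orientation; "ft_force": force on the tool from outside, world axes, zero at the start; "torque": the same for the moment, N m; "width": finger opening in m; "grip_force": force on a finger pad.
Only numpy, scipy, OpenCV 4.12 (cv2) and the standard library are available. Lean on these libraries where they do the work, as an engineer would, in place of code of your own. Each camera call takes 0.05 s, during which the arm holds its last target. There are 200 camera calls.

## Task

The flux tin stands at the back of the grey bench caddy, shut in by the solder reel and the flux bottle. Stand the reel and the bottle aside on the blue mat, set the tin down in the middle of the cork coaster, and only then put the reel back upright on the centre of the green disc in the caddy and the bottle upright on the centre of the red disc. Do not knock anything over, and leave the green circuit board and the roll of blue tape where they lie.

Things in the scene. Friction and masses are not known exactly. Their poses are not given: they have to be found in the camera images.
- flux_tin: round flux paste tin, yellow lid on a white base, 51 mm in diameter and 18 mm high, 60 g, lid fixed; loose. Origin: centre of its underside, z up. It stands on the caddy's floor close to the back wall (5 to 9 mm free behind it), with the reel and the bottle in front of it to the left and right, so its sides can be gripped (along the caddy's y) only when both are gone.
- reel: reel of solder wire standing upright: two green flanges 52 mm in diameter and 3 mm thick on a narrower wire-wound core (39 mm), 60 mm high, about 0.42 kg; loose. Origin: centre of its underside, z up. Grip it round the upper flange (57 to 60 mm above its underside).
- flux_bottle: round squeeze bottle, pale with a red cap and spout, standing upright; body 34 mm in diameter up to 84 mm above its underside, cap and thin spout up to 105 mm, 60 g; loose, rigid. Origin: centre of its underside, z up.
- caddy: flat grey bench caddy, fixed: floor plate 104 (x) by 176 mm (y), 5 mm thick; a 6 mm back wall along its +x edge, 35 mm high over the bench, with short cheeks (27 mm high) at the rear corners; open in front and at the sides. Origin: on the bench under the tin's place; wall's inner face at x = +32 mm, floor from x = -66 mm, y = -88 to +88 mm. Discs centred at x = -29, y = +51 and -51 mm.
- green_pad: green disc, 64 mm in diameter and 2 mm thick, fixed on the caddy's floor: the reel's place. It may be the left or the right one. Origin: centre of its underside; its top is 2 mm higher (7 mm over the bench).
- red_pad: red disc, 64 mm in diameter and 2 mm thick, fixed on the caddy's floor: the bottle's place. It may be the left or the right one. Origin: centre of its underside; its top is 2 mm higher (7 mm over the bench).
- side_mat: flat blue rectangular mat with a dark edge, the side area: 100 mm (x) by 160 mm (y), 3 mm thick, fixed on the bench. Origin: centre of its underside, x across it and y along it. The reel and the bottle have room on it side by side along y.
- coaster: round cork coaster, 90 mm in diameter, 6 mm thick, fixed on the bench: the tin's target. Origin: centre of its underside.
- circuit_board: small green circuit board, 38 x 48 mm, 9 mm high, loose on the bench; a bystander, leave it alone. Origin: centre of its underside.
- blue_tape: roll of blue tape lying flat, 65 mm in diameter, 19 mm high, loose on the bench; a bystander, leave it alone. Origin: centre of its underside.
Mind the look-alikes: they are no part of the job. There is more than one size of the flux_bottle; the job needs the smallest.

How it is judged:
On the way, in this order (a step that is already met when the one before it is completed fails the run):
1. the reel and the bottle both stand upright on the blue mat, let go of (z of reel in the frame of side_mat between -0.002 and 0.008 m and angle between each of reel, flux_bottle's own z axis and vertical below 0.12 rad and x of reel in the frame of side_mat between -0.042 and 0.042 m and y of reel in the frame of side_mat between -0.072 and 0.072 m and z of flux_bottle in the frame of side_mat between -0.002 and 0.008 m and x of flux_bottle in the frame of side_mat between -0.042 and 0.042 m and y of flux_bottle in the frame of side_mat between -0.072 and 0.072 m and linear speed of each of reel, flux_bottle below 0.03 m/s and contact force between the fingers and reel below 0.3 N and contact force between the fingers and flux_bottle below 0.3 N), for 0.2 s.
2. the tin stands in the middle of the coaster, let go of, while reel and bottle are still on the mat (horizontal distance between flux_tin and coaster below 0.013 m and z of flux_tin in the frame of coaster between 0.003 and 0.01 m and angle between each of flux_tin, reel, flux_bottle's own z axis and vertical below 0.12 rad and linear speed of flux_tin below 0.03 m/s and contact force between the fingers and flux_tin below 0.3 N and z of reel in the frame of side_mat between -0.002 and 0.008 m and x of reel in the frame of side_mat between -0.042 and 0.042 m and y of reel in the frame of side_mat between -0.072 and 0.072 m and z of flux_bottle in the frame of side_mat between -0.002 and 0.008 m and x of flux_bottle in the frame of side_mat between -0.042 and 0.042 m and y of flux_bottle in the frame of side_mat between -0.072 and 0.072 m), for 0.2 s.
At the end, for the whole second after the job is handed in: The reel stands upright on the green disc and the bottle upright on the red disc, each within 13 mm of the disc's centre, the tin stands flat on the coaster within 13 mm of its centre; all three are released and at rest (horizontal distance between reel and green_pad below 0.013 m and z of reel in the frame of green_pad between 0 and 0.006 m and angle between each of reel, flux_bottle, flux_tin's own z axis and vertical below 0.12 rad and horizontal distance between flux_bottle and red_pad below 0.013 m and z of flux_bottle in the frame of red_pad between 0 and 0.006 m and horizontal distance between flux_tin and coaster below 0.013 m and z of flux_tin in the frame of coaster between 0.003 and 0.01 m and linear speed of each of reel, flux_bottle, flux_tin below 0.03 m/s and contact force between the fingers and reel below 0.3 N and contact force between the fingers and flux_bottle below 0.3 N and contact force between the fingers and flux_tin below 0.3 N); the robot touches nothing.
It fails at once if the reel, the bottle or the tin was knocked over (angle between any of reel, flux_bottle, flux_tin's own z axis and vertical above 0.7 rad).
It fails at once if the circuit board or the blue tape was moved by more than 20 mm (distance of any of circuit_board, blue_tape from where it was at the start of the episode above 0.02 m).
It also fails if it takes over 115 s, if anything falls off the work surface, if the arm or the gripper's body presses on something with over 40 N, if the wrist force passes 120 N, or if a joint passes its speed limit or range.

## Working session

There is one attempt and no reset: what is moved stays moved. The work goes in short steps, Python scripts to look and compute and a tool call to move; the robot and the scene stay as the last step left them, time stands still between calls to the robot, and variables do not carry over. Pictures are saved under pics/ and viewed, at most 14 in all, crops included, and the job is handed in when it is done.

Besides the shell and the picture viewer there is one more tool, called after "Call:" by a JSON object that holds its "api" and its "payload", one argument or row to a line. play_rows: Moves the arm, as the interface text tells. Shift numbers are shares of 150 mm and turn numbers shares of 30 degrees, none past 1 either way. Its arguments: {"type":"object","properties":{"series":{"type":"array","items":{"type":"array","items":{"type":"number"}}},"fingers":{"type":"number"},"squeeze":{"type":"number"}},"required":["series"]}

```bash
mkdir -p pics
cat > h.py <<'E'
import numpy as np, cv2
from bench import status, vision, job, spotter, r
from scipy.spatial.transform import Rotation as R
def cal(n): 
    c=vision.calibration(n); K=np.array([[c['fx'],0,c['cx']],[0,c['fy'],c['cy']],[0,0,1.]]); return c,K
def plane(n,px,z):
    c,K=cal(n); D=np.array(c['D'])
    u=cv2.undistortPoints(np.array(px,float).reshape(-1,1,2),K,D).reshape(-1,2)
    d=np.c_[u,np.ones(len(u))]
    if 'rvec' in c:
        Rm=cv2.Rodrigues(np.array(c['rvec'],float))[0]; o=-Rm.T@np.array(c['tvec'],float).ravel(); d=d@Rm
    else:
        s=status.read_state(); T=np.eye(4); T[:3,:3]=R.from_quat(s['eef_rot']).as_matrix(); T[:3,3]=s['ee_pos']
        T=T@np.array(c['T_tool_cam']); o=T[:3,3]; d=d@T[:3,:3].T
    return o+d*((z-o[2])/d[:,2])[:,None]
def proj(n,P):
    c,K=cal(n); return cv2.projectPoints(np.array(P,float).reshape(-1,1,3),np.array(c['rvec'],float),np.array(c['tvec'],float),K,np.array(c['D']))[0].reshape(-1,2)
E
python3 - <<'E'
from h import *
print(r.grasp_offset); s=status.read_state(); print(s['time'],s['ee_pos'],R.from_quat(s['eef_rot']).as_matrix().round(3).tolist(),s['width'])
for n in ['top','scene']:
    im=vision.camera(n); cv2.imwrite(f'pics/{n}0.png',cv2.resize(im,(800,600)))
    for t in ['flux_tin','reel','flux_bottle','caddy','green_pad','red_pad','side_mat','coaster','circuit_board','blue_tape']:
        print(n,t,[(np.round(b['point'],3).tolist(),round(b['conf'],2)) for b in spotter.boxes_of(n,t)])
E
```

```text
0.1635
0.0 [ 0.26717738 -0.56488156  0.40395059] [[0.904, 0.428, -0.001], [0.428, -0.904, 0.001], [-0.0, -0.001, -1.0]] 0.08728449662068953
top flux_tin [([0.478, 0.086, 0.02], 0.69), ([0.442, 0.136, 0.071], 0.58), ([0.432, 0.135, 0.008], 0.48)]
top reel [([0.448, 0.038, 0.067], 0.81)]
top flux_bottle [([0.389, 0.237, 0.093], 0.65), ([0.474, 0.089, 0.021], 0.6), ([0.397, 0.344, 0.091], 0.57), ([0.514, -0.236, 0.004], 0.19)]
top caddy [([0.486, 0.093, 0.004], 0.87)]
top green_pad []
top red_pad [([0.432, 0.136, 0.009], 0.63), ([0.485, 0.091, 0.004], 0.6)]
top side_mat [([0.51, -0.233, 0.007], 0.64)]
top coaster [([0.526, 0.288, 0.01], 0.84), ([0.371, -0.058, 0.002], 0.32)]
top circuit_board [([0.37, -0.061, -0.001], 0.59)]
top blue_tape [([0.406, 0.459, 0.019], 0.63)]
scene flux_tin [([0.462, 0.092, 0.026], 0.45)]
scene reel [([0.436, 0.053, 0.044], 0.75)]
scene flux_bottle [([0.375, 0.248, 0.06], 0.9), ([0.432, 0.147, 0.052], 0.78), ([0.379, 0.358, 0.062], 0.75)]
scene caddy [([0.482, 0.1, 0.002], 0.78)]
scene green_pad []
scene red_pad [([0.434, 0.151, 0.008], 0.39)]
scene side_mat [([0.512, -0.227, 0.002], 0.65)]
scene coaster [([0.518, 0.274, 0.004], 0.58)]
scene circuit_board [([0.516, 0.274, 0.005], 0.46)]
scene blue_tape [([0.399, 0.46, 0.012], 0.78)]
```

View pics/top0.png

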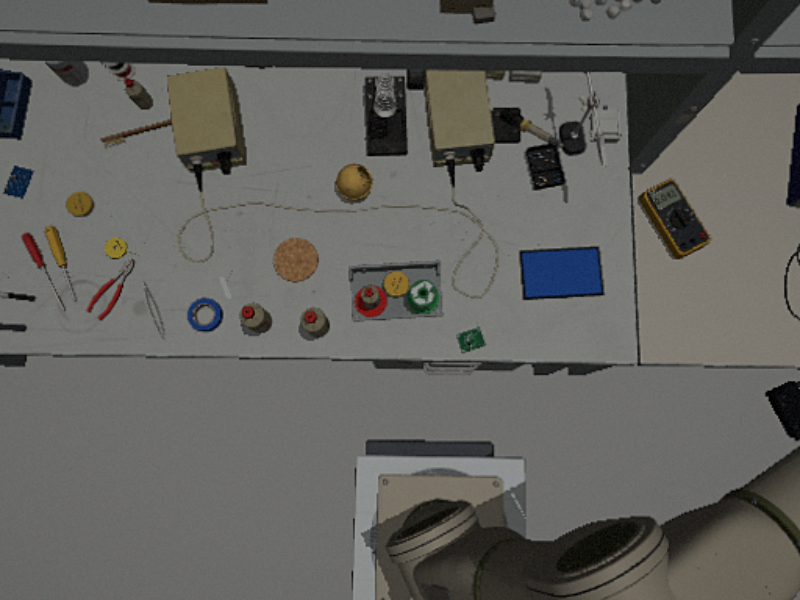

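View pics/scene0.png

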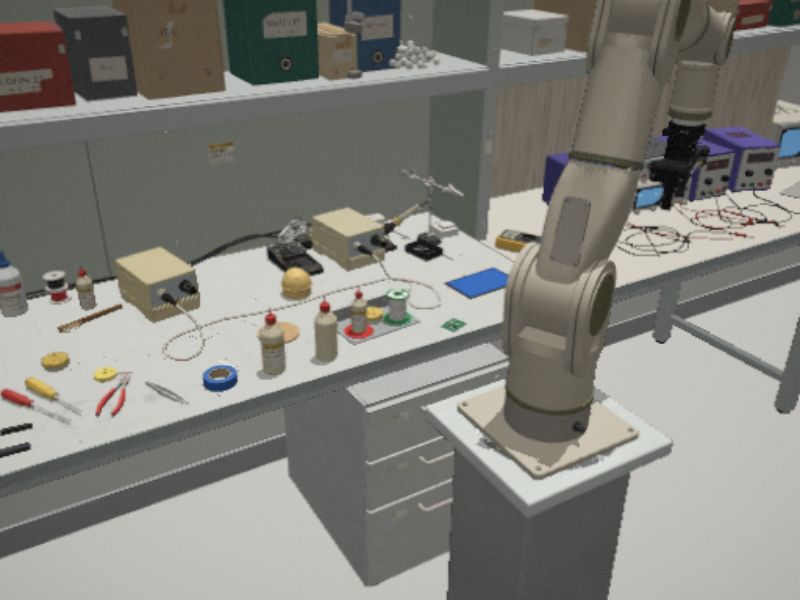

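The top view (800x600) shows the reel at (423,295), the tin at (397,283), the mat at (562,272), the coaster at (296,260), the board at (471,340) and the tape at (205,315).

- **Bottle candidates:** (370,295) in the caddy, (312,322), (255,318), and one at the back at (137,92). The one in the caddy is the smallest and stands on the red disc.
- **Tin candidates:** (397,283) in the caddy, (80,204) and (116,247). The one in the caddy is the job's tin.

I'll check these choices in a close crop.

Run:
```python
from h import *
a=cv2.imread('pics/top0.png'); b=cv2.imread('pics/scene0.png')
cv2.imwrite('pics/crop.png',np.hstack([cv2.resize(a[240:350,230:450],(400,400*110//220)),cv2.resize(b[280:380,240:440],(400,200))]))
c,K=cal('wrist'); print(K.round(1).tolist(),np.round(c['T_tool_cam'],3).tolist(),c['D'])
c,K=cal('top'); print(K.round(1).tolist(),c['rvec'],c['tvec'])
```

```text
[[281.8, 0.0, 256.8], [0.0, 281.8, 194.4], [0.0, 0.0, 1.0]] [[0.001, -0.967, -0.254, 0.069], [1.0, 0.001, -0.0, -0.001], [0.001, -0.254, 0.967, 0.019], [0.0, 0.0, 0.0, 1.0]] [-0.05813668  0.          0.          0.          0.        ]
[[452.7, 0.0, 262.7], [0.0, 452.7, 186.7], [0.0, 0.0, 1.0]] [ 2.14027748 -2.10554625  0.20891256] [0.05141697 0.45609348 1.30740198]
```

View pics/crop.png

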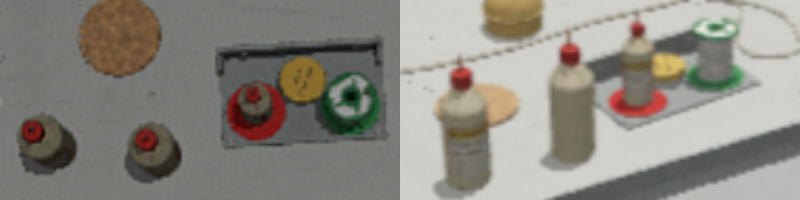

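The crop confirms it. The small slim bottle is on the red disc (crop 255,100), the reel on green (350,100), and the tin sits behind between them (300,78). The two larger bottles stand outside at (45,140) and (153,150).

```bash
cat >> h.py <<'E'
def plan(wps, start=None):
    """wps: list of (x,y,z_grasp,yaw_deg); prints shares per call, straight-down tool"""
    s=status.read_state(); p=np.array(s['ee_pos']); q=R.from_quat(s['eef_rot'])
    for x,y,zg,yaw in wps:
        t=np.array([x,y,zg+r.grasp_offset]); qt=R.from_euler('z',yaw,degrees=True)*R.from_euler('x',180,degrees=True)
        rv=(q.inv()*qt).as_rotvec(); n=max(1,int(np.ceil(max(np.abs(q.inv().apply(t-p)).max()/.149,np.linalg.norm(rv)/np.radians(29.9)))))
        p0,q0=p,q
        for i in range(1,n+1):
            p1=p0+(t-p0)*i/n; q1=q0*R.from_rotvec(rv*i/n)
            print((x,y,zg,yaw),np.r_[q.inv().apply(p1-p)/.15,(q.inv()*q1).as_rotvec()/np.radians(30)].round(3).tolist()); p,q=p1,q1
E
python3 - <<'E'
from h import *
plan([(.45,-.25,.24,90),(.45,.09,.24,90)])
E
```

```text
(0.45, -0.25, 0.24, 90) [0.666, -0.459, 0.003, 0.0, 0.0, -0.719]
(0.45, -0.25, 0.24, 90) [0.788, -0.182, 0.003, 0.0, 0.0, -0.719]
(0.45, -0.25, 0.24, 90) [0.8, 0.12, 0.003, 0.0, 0.0, -0.719]
(0.45, 0.09, 0.24, 90) [0.756, -0.0, 0.0, 0.0, -0.0, -0.0]
(0.45, 0.09, 0.24, 90) [0.756, -0.0, 0.0, 0.0, -0.0, -0.0]
(0.45, 0.09, 0.24, 90) [0.756, -0.0, 0.0, 0.0, -0.0, -0.0]
```

Call:
{"api": "play_rows", "payload": {
  "series": [
    [0.67,-0.46,0,0,0,-0.72],
    [0.67,-0.46,0,0,0,-0.72],
    [0.67,-0.46,0,0,0,-0.72],
    [0.67,-0.46,0,0,0,-0.72],
    [0.67,-0.46,0,0,0,-0.72]
  ],
  "fingers": 1
}}

```text
time: 1.6
ee_pos: [0.3284, -0.4599, 0.405]
eef_rot: [0.918, 0.398, -0.0, 0.0]
ft_force: [0.5, -0.3, -0.1]
width: 0.0869
grip_force: 0.0
```

Call:
{"api": "play_rows", "payload": {
  "series": [
    [0.79,-0.18,0,0,0,-0.72],
    [0.79,-0.18,0,0,0,-0.72],
    [0.79,-0.18,0,0,0,-0.72],
    [0.79,-0.18,0,0,0,-0.72],
    [0.79,-0.18,0,0,0,-0.72]
  ]
}}

```text
time: 2.1
ee_pos: [0.389, -0.3561, 0.4047]
eef_rot: [0.828, 0.561, -0.0, 0.0]
ft_force: [-0.6, -0.3, 0.1]
width: 0.0867
grip_force: 0.0
```

Call:
{"api": "play_rows", "payload": {
  "series": [
    [0.8,0.12,0,0,0,-0.72],
    [0.8,0.12,0,0,0,-0.72],
    [0.8,0.12,0,0,0,-0.72],
    [0.8,0.12,0,0,0,-0.72],
    [0.8,0.12,0,0,0,-0.72]
  ]
}}

```text
time: 2.6
ee_pos: [0.4498, -0.2517, 0.4046]
eef_rot: [0.708, 0.706, -0.0, 0.0]
ft_force: [0.7, -0.7, 1.1]
width: 0.0871
grip_force: 0.0
```

Multiple moves per turn work. I'll photograph the mat here, then go on over the caddy.

Run:
```python
from h import *
im=vision.camera('wrist'); cv2.imwrite('pics/w1.png',im)
hsv=cv2.cvtColor(im,cv2.COLOR_BGR2HSV); m=cv2.inRange(hsv,(105,120,40),(125,255,255))
n,l,st,ce=cv2.connectedComponentsWithStats(m); i=1+np.argmax(st[1:,4]); print(st[i])
c=max(cv2.findContours((l==i).astype('uint8'),0,1)[0],key=len).reshape(-1,2)
P=plane('wrist',c,.003)[:,:2].astype('float32'); print(cv2.minAreaRect(P))
```

```text
[ 263  102   71  115 7454]
((0.5073457956314087, -0.2361074984073639), (0.09204839915037155, 0.15239934623241425), 4.151786804199219)
```

Call:
{"api": "play_rows", "payload": {
  "series": [
    [0.8,0,0,0,0,0],
    [0.8,0,0,0,0,0],
    [0.8,0,0,0,0,0],
    [0.8,0,0,0,0,0]
  ]
}}

```text
time: 3.05
ee_pos: [0.4501, -0.1285, 0.4051]
eef_rot: [0.706, 0.708, 0.0, 0.0]
ft_force: [0.4, -1.1, -0.1]
width: 0.0871
grip_force: 0.0
```

Call:
{"api": "play_rows", "payload": {
  "series": [
    [0.8,0,0,0,0,0],
    [0.8,0,0,0,0,0],
    [0.8,0,0,0,0,0],
    [0.8,0,0,0,0,0]
  ]
}}

```text
time: 3.45
ee_pos: [0.4502, -0.009, 0.4051]
eef_rot: [0.706, 0.708, 0.0, 0.0]
ft_force: [0.6, -0.6, 0.1]
width: 0.0873
grip_force: 0.0
```

Call:
{"api": "play_rows", "payload": {
  "series": [
    [0.67,0,0,0,0,0],
    [0.67,0,0,0,0,0],
    [0.67,0,0,0,0,0],
    [0.67,0,0,0,0,0],
    [0.67,0,0,0,0,0]
  ]
}}

```text
time: 3.95
ee_pos: [0.4506, 0.0881, 0.4045]
eef_rot: [0.708, 0.706, -0.0, -0.0]
ft_force: [-0.4, 0.0, 0.7]
width: 0.0868
grip_force: 0.0
```

Run:
```python
from h import *
s=status.read_state(); print(s['ee_pos']); np.savez('w2.npz',p=s['ee_pos'],q=s['eef_rot'])
im=vision.camera('wrist'); cv2.imwrite('pics/w2.png',im)
cv2.imwrite('pics/w2b.png',cv2.resize(im,(800,600)))
for t in ['flux_tin','reel','flux_bottle','green_pad','red_pad','coaster','caddy']:
    print(t,[(np.round(b['point'],3).tolist(),round(b['conf'],2)) for b in spotter.boxes_of('wrist',t)])
```

```text
[0.45055202 0.08812377 0.40451212]
flux_tin [([0.477, 0.088, 0.021], 0.7)]
reel [([0.45, 0.05, 0.063], 0.91), ([0.444, 0.139, 0.08], 0.21)]
flux_bottle [([0.402, 0.226, 0.09], 0.93), ([0.443, 0.143, 0.082], 0.88), ([0.488, 0.1, 0.006], 0.71)]
green_pad [([0.46, 0.053, 0.007], 0.6)]
red_pad [([0.44, 0.147, 0.004], 0.8)]
coaster [([0.526, 0.283, 0.005], 0.98)]
caddy [([0.486, 0.102, 0.005], 0.79)]
```

View pics/w2b.png

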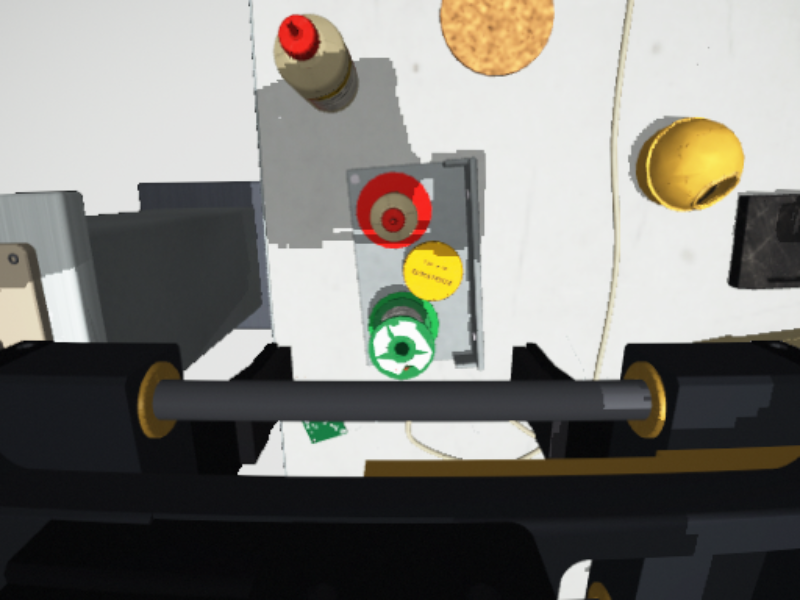

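The wrist view (800x600) shows the red disc with the bottle at about (394,211), the tin at (433,270), the reel's top flange at (402,349), and the coaster partly visible at (497,18). Next I'll measure them with circle fits.

```bash
cat >> h.py <<'E'
from scipy.optimize import least_squares
def circ(n,mask,z,rad,lim=None):
    c=max(cv2.findContours(mask.astype('uint8'),0,1)[0],key=len); c=cv2.convexHull(c).reshape(-1,2)
    c=np.array([p for p in c if 2<p[0]<509 and 2<p[1]<381])
    # dense hull edge pixels only
    P=plane(n,c,z)[:,:2]
    f=lambda v:np.hypot(*(P-v[:2]).T)-v[2]
    a=least_squares(f,[*P.mean(0),rad],loss='soft_l1',f_scale=.001).x
    b=least_squares(lambda v:np.hypot(*(P-v).T)-rad,P.mean(0),loss='soft_l1',f_scale=.001).x
    return a.round(4),b.round(4)
def comp(m,px):
    n,l=cv2.connectedComponents(m); y,x=px[1],px[0]
    w=l[y-4:y+5,x-4:x+5]; w=w[w>0]; return l==np.bincount(w).argmax()
E
python3 - <<'E'
from h import *
im=cv2.imread('pics/w2.png'); h=cv2.cvtColor(im,cv2.COLOR_BGR2HSV); k=.64
red=cv2.inRange(h,(0,150,60),(7,255,255))|cv2.inRange(h,(173,150,60),(180,255,255))
yel=cv2.inRange(h,(15,120,60),(35,255,255)); grn=cv2.inRange(h,(60,100,30),(90,255,255))
cork=cv2.inRange(h,(5,60,60),(22,200,255))
print('redpad',circ('wrist',comp(red,(232,129)),.007,.032))
print('tin',circ('wrist',comp(yel,(277,173)),.023,.0255))
print('coaster',circ('wrist',comp(cork,(318,14)),.006,.045))
g=comp(grn,(241,223)); ys=np.where(g)[0]; print(ys.min(),ys.max())
lo=g.copy(); lo[:210]=0; up=g.copy(); up[203:]=0
print('reel top',circ('wrist',lo,.067,.026)); print('greenpad',circ('wrist',up,.007,.032))
# bottle body
bod=cv2.inRange(h,(10,30,40),(30,140,230)); 
b=comp(bod,(240,139)); bb=np.argwhere(b); print(bb.min(0),bb.max(0)); print('bottle z',[ (z,circ('wrist',b,z,.017)) for z in (.08,.088)])
rc=np.zeros_like(red); rc[133:152,240:266]=red[133:152,240:266]; print('cap',circ('wrist',comp(rc,(252,141)),.1,.007))
E
```

```text
redpad (array([0.4423, 0.1423, 0.0314]), array([0.4424, 0.1423]))
tin (array([0.475 , 0.0935, 0.0251]), array([0.475 , 0.0935]))
coaster (array([0.5229, 0.2942, 0.0447]), array([0.5229, 0.2945]))
187 242
reel top (array([0.4493, 0.0442, 0.0274]), array([0.4493, 0.0426]))
greenpad (array([0.4509, 0.0413, 0.031 ]), array([0.4509, 0.04  ]))
[123 237] [153 266]
bottle z [(0.08, (array([0.4434, 0.1416, 0.0161]), array([0.4436, 0.1413]))), (0.088, (array([0.4436, 0.1421, 0.0156]), array([0.444 , 0.1414])))]
cap (array([0.4435, 0.1409, 0.0074]), array([0.4434, 0.141 ]))
```

Run:
```python
from h import *
plan([(.4435,.1413,.2,90),(.4435,.1413,.076,90)])
```

```text
(0.4435, 0.1413, 0.2, 90) [0.338, -0.042, 0.275, 0.0, 0.0, 0.003]
(0.4435, 0.1413, 0.076, 90) [0.0, -0.0, 0.827, 0.0, 0.0, -0.0]
```

Call:
{"api": "play_rows", "payload": {
  "series": [
    [0.34,-0.045,0.27,0,0,0],
    [0.34,-0.045,0.27,0,0,0],
    [0.34,-0.045,0.27,0,0,0],
    [0.34,-0.045,0.27,0,0,0]
  ]
}}

```text
time: 4.75
ee_pos: [0.4432, 0.1415, 0.3645]
eef_rot: [0.706, 0.708, -0.0, 0.0]
ft_force: [-0.7, -0.2, -0.2]
width: 0.0872
grip_force: 0.0
```

Call:
{"api": "play_rows", "payload": {
  "series": [
    [0,0,0.25,0,0,0],
    [0,0,0.5,0,0,0],
    [0,0,0.7,0,0,0],
    [0,0,0.83,0,0,0],
    [0,0,0.83,0,0,0]
  ]
}}

```text
time: 5.25
ee_pos: [0.4428, 0.1404, 0.2382]
eef_rot: [0.707, 0.707, -0.001, -0.001]
ft_force: [0.1, 0.8, 0.8]
width: 0.0874
grip_force: 0.0
```

Run:
```python
from h import *
plan([(.4435,.1413,.076,90)])
```

```text
(0.4435, 0.1413, 0.076, 90) [0.006, 0.005, -0.009, -0.006, 0.002, 0.001]
```

Call:
{"api": "play_rows", "payload": {
  "series": [
    [0,0,0,0,0,0],
    [0,0,0,0,0,0],
    [0,0,0,0,0,0],
    [0,0,0,0,0,0],
    [0,0,0,0,0,0]
  ],
  "fingers": -1,
  "squeeze": 12
}}

```text
time: 5.75
ee_pos: [0.4432, 0.1419, 0.2402]
eef_rot: [0.706, 0.708, 0.0, 0.0]
ft_force: [-0.5, 0.5, -0.5]
width: 0.0551
grip_force: 0.0
```

Call:
{"api": "play_rows", "payload": {
  "series": [
    [0,0,0,0,0,0],
    [0,0,0,0,0,0],
    [0,0,0,0,0,0]
  ]
}}

```text
time: 6.05
ee_pos: [0.443, 0.1419, 0.2397]
eef_rot: [0.706, 0.708, 0.0, 0.0]
ft_force: [0.9, 0.0, 0.0]
width: 0.0337
grip_force: 11.9
```

Call:
{"api": "play_rows", "payload": {
  "series": [
    [0,0,-0.1,0,0,0],
    [0,0,-0.3,0,0,0],
    [0,0,-0.55,0,0,0],
    [0,0,-0.8,0,0,0],
    [0,0,-0.9,0,0,0]
  ]
}}

```text
time: 6.55
ee_pos: [0.4432, 0.1427, 0.3791]
eef_rot: [0.706, 0.708, 0.002, 0.001]
ft_force: [-0.5, 0.6, -1.1]
width: 0.0339
grip_force: 11.9
```

Run:
```python
from h import *
s=status.read_state(); print(s['width'],s['grip_force'])
plan([(.47,-.06,.21,90),(.5101,-.274,.15,90)])
```

```text
0.0339218367411446 11.873607379384339
(0.47, -0.06, 0.21, 90) [-0.676, 0.087, 0.019, 0.005, -0.001, 0.003]
(0.47, -0.06, 0.21, 90) [-0.676, 0.088, 0.019, 0.005, -0.001, 0.003]
(0.5101, -0.274, 0.15, 90) [-0.713, 0.134, 0.2, -0.0, -0.0, -0.0]
(0.5101, -0.274, 0.15, 90) [-0.713, 0.134, 0.2, -0.0, -0.0, -0.0]
```

Call:
{"api": "play_rows", "payload": {
  "series": [
    [-0.1,0.013,0,0,0,0],
    [-0.3,0.04,0,0,0,0],
    [-0.5,0.065,0,0,0,0],
    [-0.68,0.088,0,0,0,0]
  ]
}}

```text
time: 6.95
ee_pos: [0.4562, 0.0389, 0.3759]
eef_rot: [0.706, 0.708, 0.0, 0.0]
ft_force: [0.3, -0.2, -0.7]
width: 0.0337
grip_force: 11.9
```

Call:
{"api": "play_rows", "payload": {
  "series": [
    [-0.25,0.03,0,0,0,0],
    [-0.5,0.06,0,0,0,0],
    [-0.68,0.088,0,0,0,0]
  ]
}}

```text
time: 7.25
ee_pos: [0.4696, -0.0643, 0.3758]
eef_rot: [0.707, 0.707, 0.0, 0.0]
ft_force: [0.2, 0.3, -0.6]
width: 0.0336
grip_force: 11.9
```

Call:
{"api": "play_rows", "payload": {
  "series": [
    [-0.25,0.05,0.05,0,0,0],
    [-0.5,0.1,0.12,0,0,0],
    [-0.71,0.134,0.2,0,0,0]
  ]
}}

```text
time: 7.55
ee_pos: [0.4903, -0.1705, 0.3457]
eef_rot: [0.707, 0.708, 0.0, 0.001]
ft_force: [0.9, -0.3, -0.8]
width: 0.0341
grip_force: 11.9
```

Call:
{"api": "play_rows", "payload": {
  "series": [
    [-0.25,0.05,0.05,0,0,0],
    [-0.5,0.1,0.12,0,0,0],
    [-0.65,0.12,0.2,0,0,0],
    [-0.71,0.134,0.2,0,0,0],
    [-0.71,0.134,0.2,0,0,0]
  ]
}}

```text
time: 8.05
ee_pos: [0.5104, -0.2755, 0.3154]
eef_rot: [0.707, 0.707, 0.0, -0.0]
ft_force: [0.6, 1.0, -0.4]
width: 0.0338
grip_force: 11.9
```

Run:
```python
from h import *
plan([(.5101,-.274,.0725,90)])
```

```text
(0.5101, -0.274, 0.0725, 90) [0.01, -0.002, 0.53, 0.001, -0.001, 0.001]
```

Call:
{"api": "play_rows", "payload": {
  "series": [
    [0,0,0.15,0,0,0],
    [0,0,0.3,0,0,0],
    [0,0,0.42,0,0,0],
    [0,0,0.49,0,0,0],
    [0,0,0.5,0,0,0]
  ]
}}

```text
time: 8.55
ee_pos: [0.5105, -0.2736, 0.2397]
eef_rot: [0.706, 0.708, 0.0, -0.0]
ft_force: [0.4, -0.2, -0.8]
width: 0.0335
grip_force: 11.9
```

Call:
{"api": "play_rows", "payload": {
  "series": [
    [0,0,0.015,0,0,0],
    [0,0,0.03,0,0,0],
    [0,0,0.03,0,0,0],
    [0,0,0.03,0,0,0]
  ]
}}

```text
time: 8.95
ee_pos: [0.5106, -0.275, 0.2358]
eef_rot: [0.706, 0.708, 0.0, 0.0]
ft_force: [-0.2, -0.3, -0.2]
width: 0.0339
grip_force: 11.9
```

Call:
{"api": "play_rows", "payload": {
  "series": [
    [0,0,0,0,0,0],
    [0,0,0,0,0,0],
    [0,0,0,0,0,0],
    [0,0,0,0,0,0],
    [0,0,0,0,0,0]
  ],
  "fingers": 0.4
}}

```text
time: 9.45
ee_pos: [0.5104, -0.275, 0.2353]
eef_rot: [0.706, 0.708, -0.0, 0.0]
ft_force: [-0.2, -0.5, 0.4]
width: 0.0594
grip_force: 0.0
```

Call:
{"api": "play_rows", "payload": {
  "series": [
    [0,0,-0.2,0,0,0],
    [0,0,-0.5,0,0,0],
    [0,0,-0.8,0,0,0],
    [0,0,-1,0,0,0]
  ],
  "fingers": 1
}}

```text
time: 9.85
ee_pos: [0.5107, -0.2748, 0.3887]
eef_rot: [0.706, 0.708, 0.0, 0.002]
ft_force: [-0.3, -0.3, 0.4]
width: 0.0829
grip_force: 0.0
```

Run:
```python
from h import *
plan([(.48,-.05,.24,90),(.4495,.043,.2,90),(.4495,.043,.066,90)])
im=vision.camera('wrist'); cv2.imwrite('pics/w3.png',im); print([(np.round(b['point'],3).tolist(),round(b['conf'],2)) for b in spotter.boxes_of('wrist','flux_bottle')])
```

```text
(0.48, -0.05, 0.24, 90) [0.75, -0.101, -0.051, 0.003, 0.002, 0.002]
(0.48, -0.05, 0.24, 90) [0.749, -0.101, -0.05, 0.003, 0.002, 0.002]
(0.4495, 0.043, 0.2, 90) [0.62, -0.203, 0.267, -0.0, -0.0, -0.0]
(0.4495, 0.043, 0.066, 90) [0.0, -0.0, 0.893, 0.0, 0.0, 0.0]
[([0.51, -0.268, 0.076], 0.7)]
```

View pics/w3.png

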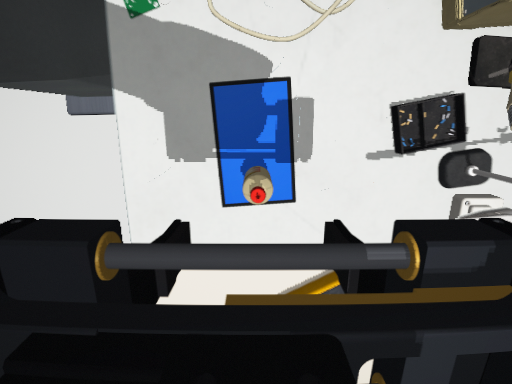

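The bottle stands upright on the far end of the mat, cap at (257,195). The reel is next.

Call:
{"api": "play_rows", "payload": {
  "series": [
    [0.75,-0.1,-0.05,0,0,0],
    [0.75,-0.1,-0.05,0,0,0],
    [0.75,-0.1,-0.05,0,0,0],
    [0.75,-0.1,-0.05,0,0,0]
  ]
}}

```text
time: 10.35
ee_pos: [0.4952, -0.16, 0.3927]
eef_rot: [0.705, 0.709, -0.0, 0.0]
ft_force: [1.4, 0.2, -0.3]
width: 0.0871
grip_force: 0.0
```

Call:
{"api": "play_rows", "payload": {
  "series": [
    [0.75,-0.1,-0.05,0,0,0],
    [0.75,-0.1,-0.05,0,0,0],
    [0.75,-0.1,-0.05,0,0,0],
    [0.75,-0.1,-0.05,0,0,0]
  ]
}}

```text
time: 10.75
ee_pos: [0.4801, -0.0491, 0.4002]
eef_rot: [0.706, 0.709, -0.0, 0.0]
ft_force: [1.0, 0.0, -0.1]
width: 0.0873
grip_force: 0.0
```

Call:
{"api": "play_rows", "payload": {
  "series": [
    [0.62,-0.2,0.27,0,0,0],
    [0.62,-0.2,0.27,0,0,0],
    [0.62,-0.2,0.27,0,0,0],
    [0.62,-0.2,0.27,0,0,0],
    [0.62,-0.2,0.27,0,0,0]
  ]
}}

```text
time: 11.25
ee_pos: [0.4506, 0.0405, 0.3599]
eef_rot: [0.707, 0.707, 0.0, 0.0]
ft_force: [0.4, -0.1, 0.7]
width: 0.0869
grip_force: 0.0
```

Run:
```python
from h import *
im=vision.camera('top'); print([(np.round(b['point'],3).tolist(),round(b['conf'],2)) for b in spotter.boxes_of('top','reel')])
plan([(.4495,.043,.0655,90)])
```

```text
[]
(0.4495, 0.043, 0.0655, 90) [0.014, -0.008, 0.873, 0.001, -0.0, -0.002]
```

Call:
{"api": "play_rows", "payload": {
  "series": [
    [0.01,0,0.25,0,0,0],
    [0.01,0,0.5,0,0,0],
    [0.01,0,0.75,0,0,0],
    [0.01,-0.005,0.87,0,0,0],
    [0.01,-0.005,0.87,0,0,0]
  ]
}}

```text
time: 11.85
ee_pos: [0.4485, 0.0431, 0.2271]
eef_rot: [0.707, 0.707, -0.001, -0.002]
ft_force: [0.4, 0.0, 0.4]
width: 0.0869
grip_force: 0.0
```

Run:
```python
from h import *
plan([(.4495,.043,.0655,90)])
```

```text
(0.4495, 0.043, 0.0655, 90) [-0.0, 0.007, -0.013, -0.008, -0.001, 0.0]
```

Call:
{"api": "play_rows", "payload": {
  "series": [
    [0,0,0,0,0,0],
    [0,0,0,0,0,0],
    [0,0,0,0,0,0],
    [0,0,0,0,0,0],
    [0,0,0,0,0,0]
  ],
  "fingers": -1,
  "squeeze": 40
}}

```text
time: 12.35
ee_pos: [0.4492, 0.0443, 0.2297]
eef_rot: [0.706, 0.708, 0.0, 0.0]
ft_force: [-0.4, -0.3, 0.2]
width: 0.0551
grip_force: 0.0
```

Call:
{"api": "play_rows", "payload": {
  "series": [
    [0,0,0,0,0,0],
    [0,0,0,0,0,0],
    [0,0,0,0,0,0]
  ]
}}

```text
time: 12.65
ee_pos: [0.4495, 0.0444, 0.2296]
eef_rot: [0.706, 0.708, 0.0, 0.0]
ft_force: [3.5, 0.2, 3.6]
width: 0.0496
grip_force: 40.0
```

Call:
{"api": "play_rows", "payload": {
  "series": [
    [0,0,-0.05,0,0,0],
    [0,0,-0.15,0,0,0],
    [0,0,-0.3,0,0,0],
    [0,0,-0.45,0,0,0],
    [0,0,-0.6,0,0,0]
  ]
}}

```text
time: 13.15
ee_pos: [0.4483, 0.0444, 0.3197]
eef_rot: [0.706, 0.708, -0.001, -0.001]
ft_force: [1.0, -0.2, -4.6]
width: 0.0493
grip_force: 40.0
```

Run:
```python
from h import *
s=status.read_state(); print(s['width'],s['grip_force'],s['ft_force'])
plan([(.46,-.08,.18,90),(.5045,-.198,.12,90)])
```

```text
0.04928064778784832 39.9993109703064 [ 0.97698476 -0.15998553 -4.64940247]
(0.46, -0.08, 0.18, 90) [-0.83, 0.076, -0.159, -0.004, -0.0, 0.004]
(0.5045, -0.198, 0.12, 90) [-0.787, 0.297, 0.4, -0.0, 0.0, -0.0]
```

The opening reads 49.3 mm where I expected 52 mm, so I'll look at the hold.

Run:
```python
from h import *
im=vision.camera('wrist'); cv2.imwrite('pics/w4.png',im)
im=vision.camera('scene'); cv2.imwrite('pics/s4.png',im)
p=proj('scene',[status.read_state()['ee_pos']-np.array([0,0,.18])])[0].astype(int); x,y=p
a=cv2.resize(cv2.imread('pics/w4.png')[150:350,130:400],(400,300)); b=cv2.resize(im[max(0,y-38):y+37,x-50:x+50],(400,300))
cv2.imwrite('pics/c4.png',np.hstack([a,b]))
```

```text
(no output)
```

View pics/c4.png

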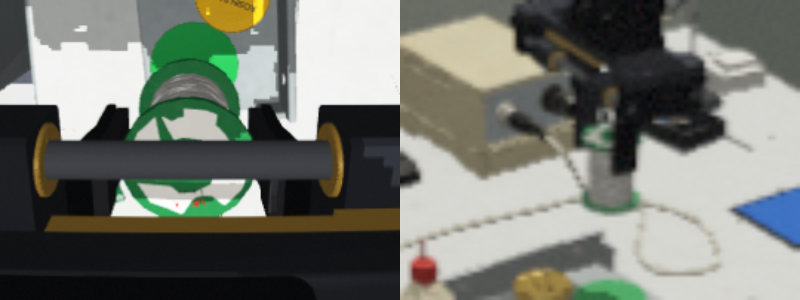

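The reel hangs upright, held by both fingers round the upper flange (crop 190,155). Now that the disc is uncovered, I'll measure it and how far off centre the grip is.

Run:
```python
from h import *
im=cv2.imread('pics/w4.png'); h=cv2.cvtColor(im,cv2.COLOR_BGR2HSV); grn=cv2.inRange(h,(60,80,25),(95,255,255))
X=lambda cx,cy:(int(130+cx*270/400),int(150+cy*200/300))
g=grn.copy(); g[:X(0,100)[1]]=0; g[X(0,215)[1]:]=0; g[:, :X(112,0)[0]]=0; g[:,X(268,0)[0]:]=0
g=cv2.bitwise_and(g,g)
print('flange',circ('wrist',cv2.morphologyEx(g,cv2.MORPH_CLOSE,np.ones((25,25))),.158,.026), status.read_state()['ee_pos'])
u=grn.copy(); u[X(0,60)[1]:]=0
print('pad',circ('wrist',comp(u,X(195,40)),.007,.032))
```

```text
flange (array([0.4493, 0.0478, 0.0239]), array([0.4494, 0.0444])) [0.4493917  0.04470113 0.3213934 ]
pad (array([0.4537, 0.038 , 0.0316]), array([0.4537, 0.0375]))
```

Call:
{"api": "play_rows", "payload": {
  "series": [
    [-0.1,0.01,-0.05,0,0,0],
    [-0.3,0.03,-0.1,0,0,0],
    [-0.5,0.05,-0.15,0,0,0],
    [-0.7,0.065,-0.15,0,0,0],
    [-0.83,0.076,-0.15,0,0,0]
  ]
}}

```text
time: 13.75
ee_pos: [0.46, -0.0824, 0.3403]
eef_rot: [0.707, 0.707, -0.001, -0.001]
ft_force: [-0.6, -0.2, -4.2]
width: 0.0495
grip_force: 40.0
```

Call:
{"api": "play_rows", "payload": {
  "series": [
    [-0.2,0.08,0.1,0,0,0],
    [-0.4,0.16,0.2,0,0,0],
    [-0.6,0.23,0.3,0,0,0],
    [-0.75,0.28,0.38,0,0,0],
    [-0.787,0.297,0.4,0,0,0]
  ]
}}

```text
time: 14.25
ee_pos: [0.5044, -0.2007, 0.2783]
eef_rot: [0.708, 0.707, -0.001, -0.002]
ft_force: [0.2, 0.2, -3.9]
width: 0.0495
grip_force: 40.0
```

Call:
{"api": "play_rows", "payload": {
  "series": [
    [0,0,0,0,0,0],
    [0,0,0,0,0,0]
  ]
}}

```text
time: 14.45
ee_pos: [0.5053, -0.1968, 0.2814]
eef_rot: [0.706, 0.708, 0.0, -0.001]
ft_force: [-0.7, 0.9, -3.4]
width: 0.0494
grip_force: 40.0
```

Run:
```python
from h import *
plan([(.5045,-.198,.0625,90)])
```

```text
(0.5045, -0.198, 0.0625, 90) [-0.008, -0.005, 0.369, -0.002, -0.002, 0.006]
```

Call:
{"api": "play_rows", "payload": {
  "series": [
    [0,0,0.1,0,0,0],
    [0,0,0.2,0,0,0],
    [0,0,0.29,0,0,0],
    [0,0,0.34,0,0,0],
    [0,0,0.34,0,0,0]
  ]
}}

```text
time: 14.95
ee_pos: [0.5049, -0.1977, 0.2291]
eef_rot: [0.706, 0.708, -0.0, -0.001]
ft_force: [0.1, 0.4, -4.3]
width: 0.0495
grip_force: 40.0
```

Call:
{"api": "play_rows", "payload": {
  "series": [
    [0,0,0.01,0,0,0],
    [0,0,0.02,0,0,0],
    [0,0,0.03,0,0,0],
    [0,0,0.03,0,0,0]
  ]
}}

```text
time: 15.35
ee_pos: [0.5055, -0.1981, 0.2263]
eef_rot: [0.706, 0.708, 0.0, 0.0]
ft_force: [0.2, 0.1, -4.5]
width: 0.0496
grip_force: 40.0
```

Call:
{"api": "play_rows", "payload": {
  "series": [
    [0,0,0.005,0,0,0],
    [0,0,0.01,0,0,0],
    [0,0,0.01,0,0,0]
  ]
}}

```text
time: 15.65
ee_pos: [0.5059, -0.1978, 0.2256]
eef_rot: [0.706, 0.708, 0.0, 0.0]
ft_force: [-1.6, 2.4, 4.9]
width: 0.0492
grip_force: 40.0
```

Call:
{"api": "play_rows", "payload": {
  "series": [
    [0,0,0,0,0,0],
    [0,0,0,0,0,0],
    [0,0,0,0,0,0],
    [0,0,0,0,0,0]
  ],
  "fingers": 0.6
}}

```text
time: 16.05
ee_pos: [0.5055, -0.1982, 0.2247]
eef_rot: [0.706, 0.708, -0.0, 0.0]
ft_force: [-1.1, -0.6, -0.3]
width: 0.0678
grip_force: 0.0
```

Call:
{"api": "play_rows", "payload": {
  "series": [
    [0,0,0,0,0,0],
    [0,0,-0.2,0,0,0],
    [0,0,-0.5,0,0,0],
    [0,0,-0.8,0,0,0],
    [0,0,-1,0,0,0]
  ],
  "fingers": 1
}}

```text
time: 16.55
ee_pos: [0.5057, -0.1979, 0.378]
eef_rot: [0.706, 0.708, 0.001, 0.001]
ft_force: [0.6, 0.1, -0.0]
width: 0.0865
grip_force: 0.0
```

Run:
```python
from h import *
im=vision.camera('wrist'); cv2.imwrite('pics/w5.png',im)
h=cv2.cvtColor(im,cv2.COLOR_BGR2HSV); grn=cv2.inRange(h,(60,80,25),(95,255,255))
print(spotter.boxes_of('wrist','reel'),spotter.boxes_of('wrist','flux_bottle'))
plan([(.49,.0,.24,90),(.4756,.05,.24,60),(.4756,.07,.24,30),(.4756,.0938,.24,4.8)])
```

```text
[{'point': [0.5068, -0.1957, 0.0613], 'conf': 0.78}] [{'point': [0.5085, -0.2631, 0.0468], 'conf': 0.64}]
(0.49, 0.0, 0.24, 90) [0.66, -0.052, -0.091, 0.003, 0.002, 0.002]
(0.49, 0.0, 0.24, 90) [0.66, -0.052, -0.09, 0.003, 0.002, 0.002]
(0.4756, 0.05, 0.24, 60) [0.167, -0.048, -0.0, -0.0, -0.0, 0.5]
(0.4756, 0.05, 0.24, 60) [0.149, -0.09, -0.0, -0.0, -0.0, 0.5]
(0.4756, 0.07, 0.24, 30) [0.058, -0.033, -0.0, 0.0, -0.0, 0.5]
(0.4756, 0.07, 0.24, 30) [0.047, -0.047, -0.0, -0.0, -0.0, 0.5]
(0.4756, 0.0938, 0.24, 4.8) [0.079, -0.137, -0.0, -0.0, -0.0, 0.84]
```

View pics/w5.png

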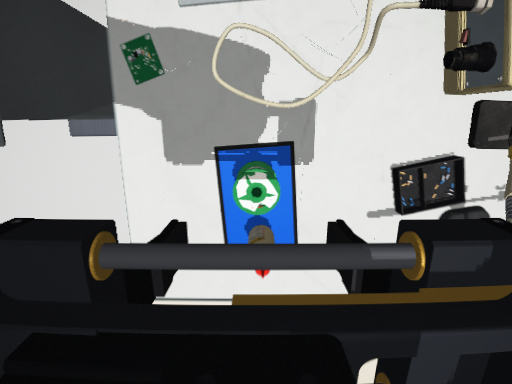

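The reel at (257,192) and the bottle at (262,240) both stand on the mat. On to the tin.

Call:
{"api": "play_rows", "payload": {
  "series": [
    [0.66,-0.05,-0.09,0,0,0],
    [0.66,-0.05,-0.09,0,0,0],
    [0.66,-0.05,-0.09,0,0,0],
    [0.66,-0.05,-0.09,0,0,0]
  ]
}}

```text
time: 17.1
ee_pos: [0.4975, -0.098, 0.3874]
eef_rot: [0.706, 0.709, -0.0, -0.0]
ft_force: [-0.3, -0.3, 0.0]
width: 0.0868
grip_force: 0.0
```

Call:
{"api": "play_rows", "payload": {
  "series": [
    [0.66,-0.05,-0.09,0,0,0],
    [0.66,-0.05,-0.09,0,0,0],
    [0.66,-0.05,-0.09,0,0,0],
    [0.66,-0.05,-0.09,0,0,0]
  ]
}}

```text
time: 17.5
ee_pos: [0.4901, -0.0004, 0.4011]
eef_rot: [0.706, 0.708, -0.0, -0.0]
ft_force: [0.4, -0.4, -0.1]
width: 0.087
grip_force: 0.0
```

Call:
{"api": "play_rows", "payload": {
  "series": [
    [0,0,0,0,0,0.95],
    [0,0,0,0,0,0.95],
    [0,0,0,0,0,0.95],
    [0,0,0,0,0,0.95],
    [0,0,0,0,0,0.95]
  ]
}}

```text
time: 18.0
ee_pos: [0.4902, -0.0024, 0.4008]
eef_rot: [0.86, 0.51, -0.001, -0.0]
ft_force: [-0.0, -0.7, -0.5]
width: 0.0871
grip_force: 0.0
```

Call:
{"api": "play_rows", "payload": {
  "series": [
    [0,0,0,0,0,0.95],
    [0,0,0,0,0,0.95],
    [0,0,0,0,0,0.95],
    [0,0,0,0,0,0.95],
    [0,0,0,0,0,0.95]
  ]
}}

```text
time: 18.5
ee_pos: [0.4902, -0.0015, 0.4012]
eef_rot: [0.959, 0.285, -0.0, -0.0]
ft_force: [0.2, -0.2, 0.3]
width: 0.0871
grip_force: 0.0
```

Call:
{"api": "play_rows", "payload": {
  "series": [
    [0,0,0,0,0,0.94],
    [0,0,0,0,0,0.94],
    [0,0,0,0,0,0.94],
    [0,0,0,0,0,0.94],
    [0,0,0,0,0,0.94]
  ]
}}

```text
time: 19.0
ee_pos: [0.4901, -0.0009, 0.4014]
eef_rot: [0.999, 0.043, -0.0, 0.0]
ft_force: [0.4, -0.6, 0.2]
width: 0.0869
grip_force: 0.0
```

Run:
```python
from h import *
im=vision.camera('wrist'); cv2.imwrite('pics/w6.png',cv2.resize(im,(640,480)))
s=status.read_state(); print(s['joint_positions'],s['ee_pos'])
plan([(.4756,.0938,.2,4.8)])
h=cv2.cvtColor(im,cv2.COLOR_BGR2HSV)
yel=cv2.inRange(h,(18,120,60),(35,255,255)); grn=cv2.inRange(h,(60,100,30),(90,255,255))
red=cv2.inRange(h,(0,150,60),(7,255,255))|cv2.inRange(h,(173,150,60),(180,255,255))
for nm,m,z,rad in (('tin',yel,.023,.0255),('green',grn,.007,.032),('red',red,.007,.032)):
    n,l,st,ce=cv2.connectedComponentsWithStats(m)
    for i in range(1,n):
        if st[i,4]>300: print(nm,st[i],circ('wrist',l==i,z,rad))
```

```text
[ 0.51571579  0.07804908 -0.62986551  1.78330884  0.04775931  1.29589707
 -1.60822634] [ 0.49012908 -0.00078472  0.40145516]
(0.4756, 0.0938, 0.2, 4.8) [-0.041, -0.637, 0.253, 0.0, 0.001, 0.009]
tin [  83    0   69   37 1950] (array([0.6834, 0.1768, 0.0408]), array([0.6665, 0.1741]))
tin [ 168  161   39   38 1158] (array([0.4759, 0.0898, 0.0253]), array([0.4759, 0.0898]))
tin [ 88 232  26  48 630] (array([0.3517, 0.2027, 0.0353]), array([0.3547, 0.2065]))
tin [400 232  27  48 647] (array([ 0.3899, -0.2241,  0.0355]), array([ 0.3959, -0.2283]))
tin [ 233  286  279   19 2971] (array([3.7625, 0.1021, 3.464 ]), array([ 0.3276, -0.2792]))
green [ 386  157   64   48 1048] (array([ 0.5006, -0.2222,  0.0425]), array([ 0.4998, -0.2272]))
green [ 204  176   46   45 1595] (array([0.4506, 0.0383, 0.0317]), array([0.4506, 0.0383]))
red [ 131  176   46   44 1508] (array([0.4424, 0.1401, 0.0315]), array([0.4425, 0.1399]))
```

View pics/w6.png

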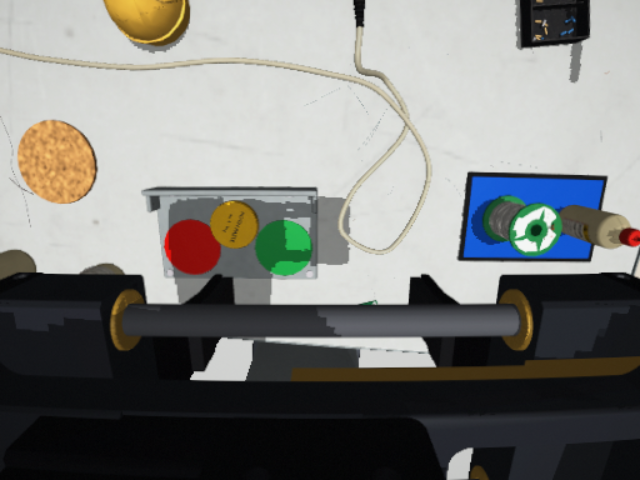

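The tin at (234,224) is free, the red disc at (193,247) and the green one at (284,247) are empty, and the coaster shows fully at (57,161).

Call:
{"api": "play_rows", "payload": {
  "series": [
    [-0.045,-0.62,0.25,0,0,0],
    [-0.045,-0.62,0.25,0,0,0],
    [-0.045,-0.62,0.25,0,0,0],
    [-0.045,-0.62,0.25,0,0,0],
    [-0.045,-0.62,0.25,0,0,0]
  ]
}}

```text
time: 19.55
ee_pos: [0.4758, 0.0909, 0.3644]
eef_rot: [0.999, 0.043, 0.0, 0.0]
ft_force: [-0.1, -0.3, 0.8]
width: 0.0872
grip_force: 0.0
```

Run:
```python
from h import *
im=vision.camera('wrist'); cv2.imwrite('pics/w7.png',im)
h=cv2.cvtColor(im,cv2.COLOR_BGR2HSV)
yel=cv2.inRange(h,(18,120,60),(35,255,255)); cork=cv2.inRange(h,(5,60,60),(22,200,255)); grn=cv2.inRange(h,(60,100,30),(90,255,255))
red=cv2.inRange(h,(0,150,60),(7,255,255))|cv2.inRange(h,(173,150,60),(180,255,255))
for nm,m,z,rad in (('tin',yel,.023,.0255),('cork',cork,.006,.045),('green',grn,.007,.032),('red',red,.007,.032)):
    n,l,st,ce=cv2.connectedComponentsWithStats(m)
    for i in range(1,n):
        if st[i,4]>400: print(nm,st[i],circ('wrist',l==i,z,rad))
print(spotter.boxes_of('wrist','coaster'))
plan([(.4757,.0925,.0275,4.8)])
```

```text
tin [161   0  60  19 811] (array([0.6767, 0.1752, 0.0342]), array([0.6672, 0.1731]))
tin [ 236  159   43   43 1442] (array([0.4763, 0.0902, 0.0252]), array([0.4763, 0.0901]))
tin [ 88 232  26  48 624] (array([0.3607, 0.2761, 0.0319]), array([0.3627, 0.2796]))
tin [400 232  27  48 645] (array([ 0.3926, -0.1088,  0.0318]), array([ 0.3967, -0.1123]))
tin [ 233  286  279   19 2984] (array([-2219.7624,  -201.8055,  2229.2322]), array([ 0.3439, -0.1741]))
cork [161   0  60  20 767] (array([0.6855, 0.18  , 0.0382]), array([0.6933, 0.1798]))
cork [  58   86   74   76 4348] (array([0.5248, 0.2908, 0.0449]), array([0.5248, 0.2907]))
cork [ 88 232  26  48 624] (array([0.3511, 0.2856, 0.0336]), array([0.3441, 0.2676]))
cork [400 232  27  48 649] (array([ 0.3846, -0.1197,  0.0335]), array([ 0.3759, -0.1051]))
cork [ 233  286  279   19 2988] (array([2.4433, 0.0426, 2.1361]), array([ 0.3329, -0.1909]))
green [ 272  177   51   49 1930] (array([0.4508, 0.0378, 0.0317]), array([0.4508, 0.0377]))
red [ 191  176   51   49 1927] (array([0.443 , 0.1395, 0.0316]), array([0.4429, 0.1395]))
[{'point': [0.5253, 0.2934, 0.0054], 'conf': 0.77}]
(0.4757, 0.0925, 0.0275, 4.8) [-0.0, -0.006, 0.578, 0.0, -0.001, 0.001]
(0.4757, 0.0925, 0.0275, 4.8) [-0.0, -0.006, 0.578, 0.0, -0.001, 0.001]
```

Call:
{"api": "play_rows", "payload": {
  "series": [
    [0,0,0.2,0,0,0],
    [0,0,0.4,0,0,0],
    [0,0,0.58,0,0,0]
  ]
}}

```text
time: 19.95
ee_pos: [0.4757, 0.0908, 0.2764]
eef_rot: [0.999, 0.042, 0.0, 0.0]
ft_force: [-0.3, -0.3, -0.5]
width: 0.0869
grip_force: 0.0
```

Call:
{"api": "play_rows", "payload": {
  "series": [
    [0,0,0.2,0,0,0],
    [0,0,0.4,0,0,0],
    [0,0,0.5,0,0,0],
    [0,0,0.56,0,0,0],
    [0,0,0.56,0,0,0]
  ]
}}

```text
time: 20.45
ee_pos: [0.4755, 0.0917, 0.193]
eef_rot: [0.999, 0.043, -0.0, 0.0]
ft_force: [0.5, 0.9, 0.1]
width: 0.0866
grip_force: 0.0
```

Call:
{"api": "play_rows", "payload": {
  "series": [
    [0,0,0.01,0,0,0],
    [0,0,0.01,0,0,0]
  ]
}}

```text
time: 20.65
ee_pos: [0.4759, 0.092, 0.1927]
eef_rot: [0.999, 0.043, 0.001, 0.0]
ft_force: [-0.3, 0.4, -0.1]
width: 0.0872
grip_force: 0.0
```

Call:
{"api": "play_rows", "payload": {
  "series": [
    [0,0,0.005,0,0,0],
    [0,0,0.005,0,0,0],
    [0,0,0.005,0,0,0],
    [0,0,0.005,0,0,0],
    [0,0,0.005,0,0,0]
  ],
  "fingers": -1,
  "squeeze": 15
}}

```text
time: 21.15
ee_pos: [0.4754, 0.092, 0.191]
eef_rot: [0.999, 0.043, 0.0, 0.0]
ft_force: [0.4, -0.4, -0.2]
width: 0.0552
grip_force: 0.0
```

Call:
{"api": "play_rows", "payload": {
  "series": [
    [0,0,0,0,0,0],
    [0,0,0,0,0,0],
    [0,0,0,0,0,0]
  ]
}}

```text
time: 21.45
ee_pos: [0.4754, 0.092, 0.191]
eef_rot: [0.999, 0.043, 0.0, 0.0]
ft_force: [-1.2, -0.2, 1.0]
width: 0.0501
grip_force: 15.0
```

Call:
{"api": "play_rows", "payload": {
  "series": [
    [0,0,-0.05,0,0,0],
    [0,0,-0.15,0,0,0],
    [0,0,-0.3,0,0,0],
    [0,0,-0.45,0,0,0],
    [0,0,-0.6,0,0,0]
  ]
}}

```text
time: 21.95
ee_pos: [0.4753, 0.0923, 0.2831]
eef_rot: [0.999, 0.043, 0.0, -0.0]
ft_force: [-0.1, -0.2, 0.5]
width: 0.0498
grip_force: 15.0
```

Run:
```python
from h import *
s=status.read_state(); print(s['width'],s['grip_force'],s['ft_force'])
plan([(.524,.2925,.1,4.8),(.524,.2925,.032,4.8)])
```

```text
0.049849122583042624 15.000168085098267 [-0.06625125 -0.17931941  0.46738638]
(0.524, 0.2925, 0.1, 4.8) [0.219, -0.651, 0.066, -0.0, -0.001, 0.002]
(0.524, 0.2925, 0.1, 4.8) [0.218, -0.651, 0.065, -0.0, -0.001, 0.002]
(0.524, 0.2925, 0.032, 4.8) [0.0, -0.0, 0.453, 0.0, 0.0, 0.0]
```

Call:
{"api": "play_rows", "payload": {
  "series": [
    [0.05,-0.15,0,0,0,0],
    [0.12,-0.35,0,0,0,0],
    [0.18,-0.52,0,0,0,0],
    [0.22,-0.65,0,0,0,0]
  ]
}}

```text
time: 22.35
ee_pos: [0.5001, 0.1938, 0.2825]
eef_rot: [0.999, 0.043, 0.001, -0.0]
ft_force: [0.2, 0.5, -1.1]
width: 0.0499
grip_force: 15.0
```

Call:
{"api": "play_rows", "payload": {
  "series": [
    [0.07,-0.2,0,0,0,0],
    [0.14,-0.4,0,0,0,0],
    [0.2,-0.58,0,0,0,0],
    [0.22,-0.65,0,0,0,0],
    [0.22,-0.65,0,0,0,0]
  ]
}}

```text
time: 22.85
ee_pos: [0.524, 0.2933, 0.2818]
eef_rot: [0.999, 0.044, 0.0, -0.001]
ft_force: [-0.1, -0.4, -0.8]
width: 0.0502
grip_force: 15.0
```

Run:
```python
from h import *
im=vision.camera('wrist'); cv2.imwrite('pics/w8.png',im)
h=cv2.cvtColor(im,cv2.COLOR_BGR2HSV); cork=cv2.inRange(h,(5,60,60),(35,220,255))
n,l,st,ce=cv2.connectedComponentsWithStats(cork)
for i in range(1,n):
    if st[i,4]>400: print(st[i],circ('wrist',l==i,.006,.045))
plan([(.524,.2925,.0295,4.8)])
```

```text
[ 371    0  107   71 6235] (array([0.6944, 0.1678, 0.0476]), array([0.6915, 0.1667]))
[ 213  147   95   87 4683] (array([0.5247, 0.2894, 0.0449]), array([0.5246, 0.2894]))
[151 232  19  49 469] (array([0.4514, 0.3675, 0.0287]), array([0.449 , 0.3485]))
[345 232  18  49 476] (array([0.4669, 0.1989, 0.0251]), array([0.4591, 0.2237]))
[ 162  287  311   18 3530] (array([3.9825, 0.5172, 3.584 ]), array([0.429 , 0.1937]))
(0.524, 0.2925, 0.0295, 4.8) [-0.002, -0.005, 0.59, 0.0, -0.0, 0.005]
```

View pics/w8.png

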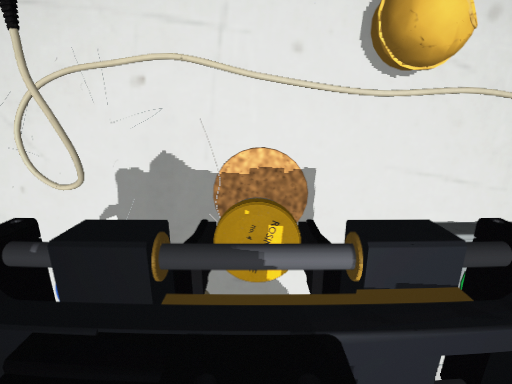

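The tin is held and partly hides the coaster, which is centred at about (261,190). I'll shift 2.5 mm in -y and lower it.

Call:
{"api": "play_rows", "payload": {
  "series": [
    [0,0.016,0.15,0,0,0],
    [0,0.016,0.3,0,0,0],
    [0,0.016,0.45,0,0,0],
    [0,0.016,0.55,0,0,0],
    [0,0.016,0.57,0,0,0]
  ]
}}

```text
time: 23.4
ee_pos: [0.5245, 0.2879, 0.1941]
eef_rot: [0.999, 0.042, -0.001, 0.001]
ft_force: [0.3, 0.4, -0.4]
width: 0.0504
grip_force: 15.0
```

Call:
{"api": "play_rows", "payload": {
  "series": [
    [0,0,0.01,0,0,0],
    [0,0,0.02,0,0,0],
    [0,0,0.025,0,0,0],
    [0,0,0.025,0,0,0]
  ]
}}

```text
time: 23.8
ee_pos: [0.5248, 0.2897, 0.1923]
eef_rot: [0.999, 0.043, 0.0, -0.0]
ft_force: [0.2, -0.1, 0.2]
width: 0.05
grip_force: 15.0
```

Next: release, rise, back off toward the caddy, and measure.

Call:
{"api": "play_rows", "payload": {
  "series": [
    [0,0,0.003,0,0,0],
    [0,0,0.003,0,0,0],
    [0,0,0.003,0,0,0],
    [0,0,0.003,0,0,0],
    [0,0,0.003,0,0,0]
  ],
  "fingers": 0.6
}}

```text
time: 24.3
ee_pos: [0.5247, 0.2896, 0.1913]
eef_rot: [0.999, 0.043, 0.0, 0.0]
ft_force: [-0.6, -0.1, -0.4]
width: 0.0693
grip_force: 0.0
```

Call:
{"api": "play_rows", "payload": {
  "series": [
    [0,0,0,0,0,0],
    [0,0,-0.2,0,0,0],
    [0,0,-0.5,0,0,0],
    [0,0,-0.8,0,0,0],
    [0,0,-1,0,0,0]
  ],
  "fingers": 0.8
}}

```text
time: 24.8
ee_pos: [0.5247, 0.29, 0.3446]
eef_rot: [0.999, 0.043, 0.001, -0.001]
ft_force: [0.4, 1.2, 0.0]
width: 0.0784
grip_force: 0.0
```

Call:
{"api": "play_rows", "payload": {
  "series": [
    [-0.3,0.3,-0.2,0,0,0],
    [-0.5,0.5,-0.35,0,0,0],
    [-0.5,0.5,-0.35,0,0,0],
    [-0.5,0.5,-0.35,0,0,0],
    [-0.5,0.5,-0.35,0,0,0]
  ],
  "fingers": 1
}}

```text
time: 25.3
ee_pos: [0.4565, 0.2084, 0.394]
eef_rot: [0.999, 0.043, 0.001, 0.0]
ft_force: [-0.4, 1.1, -1.0]
width: 0.087
grip_force: 0.0
```

Run:
```python
from h import *
im=vision.camera('wrist'); cv2.imwrite('pics/w9.png',im)
h=cv2.cvtColor(im,cv2.COLOR_BGR2HSV); yel=cv2.inRange(h,(22,150,60),(35,255,255)); cork=cv2.inRange(h,(5,60,60),(35,255,255))
for nm,m,z,rad in (('tin',yel,.024,.0255),('cork',cork,.006,.045)):
  n,l,st,ce=cv2.connectedComponentsWithStats(cv2.morphologyEx(m,cv2.MORPH_CLOSE,np.ones((5,5))))
  for i in range(1,n):
    if st[i,4]>400 and st[i,1]<220: print(nm,st[i],circ('wrist',l==i,z,rad))
plan([(.47,.1,.24,90),(.505,-.198,.2,90)])
```

```text
tin [ 175   94   41   43 1363] (array([0.5245, 0.2905, 0.0247]), array([0.5244, 0.2906]))
cork [273   0  57  20 802] (array([0.6836, 0.1794, 0.0367]), array([0.6927, 0.1811]))
cork [ 162   79   70   73 3962] (array([0.5241, 0.2918, 0.0445]), array([0.5241, 0.2917]))
cork [ 105  191   61   52 1846] (array([0.3842, 0.3726, 0.0415]), array([0.3801, 0.3714]))
cork [ 204  207   41   37 1028] (array([0.3688, 0.2477, 0.0295]), array([0.3453, 0.2437]))
(0.47, 0.1, 0.24, 90) [0.009, 0.243, -0.022, -0.0, -0.0, -0.945]
(0.47, 0.1, 0.24, 90) [-0.108, 0.219, -0.022, -0.0, -0.0, -0.945]
(0.47, 0.1, 0.24, 90) [-0.199, 0.141, -0.022, -0.0, -0.0, -0.945]
(0.505, -0.198, 0.2, 90) [-0.993, 0.117, 0.133, -0.0, 0.0, 0.0]
(0.505, -0.198, 0.2, 90) [-0.993, 0.117, 0.133, -0.0, 0.0, 0.0]
```

View pics/w9.png

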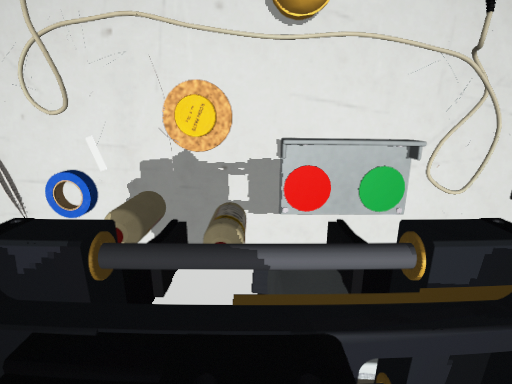

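The tin at (195,115) is centred on the coaster to within 2 mm. I'll go back for the reel.

Call:
{"api": "play_rows", "payload": {
  "series": [
    [0,0.24,0,0,0,-0.945],
    [0,0.24,0,0,0,-0.945],
    [0,0.24,0,0,0,-0.945],
    [0,0.24,0,0,0,-0.945],
    [0,0.24,0,0,0,-0.945]
  ]
}}

```text
time: 25.85
ee_pos: [0.4597, 0.1733, 0.393]
eef_rot: [0.958, 0.287, -0.001, -0.001]
ft_force: [0.2, 0.2, 0.3]
width: 0.0871
grip_force: 0.0
```

Call:
{"api": "play_rows", "payload": {
  "series": [
    [-0.11,0.22,0,0,0,-0.945],
    [-0.11,0.22,0,0,0,-0.945],
    [-0.11,0.22,0,0,0,-0.945],
    [-0.11,0.22,0,0,0,-0.945],
    [-0.11,0.22,0,0,0,-0.945]
  ]
}}

```text
time: 26.35
ee_pos: [0.464, 0.1363, 0.3933]
eef_rot: [0.859, 0.512, -0.0, -0.0]
ft_force: [-0.1, 0.0, 0.5]
width: 0.0872
grip_force: 0.0
```

Call:
{"api": "play_rows", "payload": {
  "series": [
    [-0.2,0.14,0,0,0,-0.945],
    [-0.2,0.14,0,0,0,-0.945],
    [-0.2,0.14,0,0,0,-0.945],
    [-0.2,0.14,0,0,0,-0.945],
    [-0.2,0.14,0,0,0,-0.945]
  ]
}}

```text
time: 26.85
ee_pos: [0.4681, 0.0998, 0.3935]
eef_rot: [0.708, 0.706, -0.0, -0.0]
ft_force: [-0.1, -0.3, 0.3]
width: 0.0871
grip_force: 0.0
```

Call:
{"api": "play_rows", "payload": {
  "series": [
    [-0.99,0.12,0.05,0,0,0],
    [-0.99,0.12,0.05,0,0,0],
    [-0.99,0.12,0.05,0,0,0],
    [-0.99,0.12,0.05,0,0,0],
    [-0.99,0.12,0.05,0,0,0]
  ]
}}

```text
time: 27.35
ee_pos: [0.486, -0.0497, 0.3859]
eef_rot: [0.709, 0.705, 0.0, -0.0]
ft_force: [0.5, -0.3, -1.3]
width: 0.0873
grip_force: 0.0
```

Call:
{"api": "play_rows", "payload": {
  "series": [
    [-0.99,0.12,0.1,0,0,0],
    [-0.99,0.12,0.1,0,0,0],
    [-0.99,0.12,0.1,0,0,0],
    [-0.99,0.12,0.1,0,0,0],
    [-0.99,0.12,0.1,0,0,0]
  ]
}}

```text
time: 27.85
ee_pos: [0.5042, -0.197, 0.3709]
eef_rot: [0.708, 0.706, 0.0, -0.001]
ft_force: [1.1, 1.5, -0.2]
width: 0.0871
grip_force: 0.0
```

Run:
```python
from h import *
plan([(.5055,-.198,.0625,90)])
```

```text
(0.5055, -0.198, 0.0625, 90) [-0.008, 0.009, 0.966, -0.001, -0.002, -0.005]
```

Call:
{"api": "play_rows", "payload": {
  "series": [
    [0,0.009,0.3,0,0,-0.005],
    [0,0.009,0.6,0,0,-0.005],
    [0,0.009,0.85,0,0,-0.005],
    [0,0.009,0.96,0,0,-0.005],
    [0,0.009,0.965,0,0,-0.005]
  ]
}}

```text
time: 28.35
ee_pos: [0.5048, -0.1947, 0.2246]
eef_rot: [0.706, 0.709, -0.0, -0.002]
ft_force: [-1.4, 0.4, -0.1]
width: 0.0872
grip_force: 0.0
```

Call:
{"api": "play_rows", "payload": {
  "series": [
    [0,0,0,0,0,0],
    [0,0,0,0,0,0],
    [0,0,0,0,0,0],
    [0,0,0,0,0,0],
    [0,0,0,0,0,0]
  ],
  "fingers": -1,
  "squeeze": 40
}}

```text
time: 28.85
ee_pos: [0.5052, -0.1976, 0.2271]
eef_rot: [0.707, 0.708, 0.0, 0.0]
ft_force: [0.2, 0.3, -0.6]
width: 0.0548
grip_force: 0.0
```

Call:
{"api": "play_rows", "payload": {
  "series": [
    [0,0,0,0,0,0],
    [0,0,0,0,0,0],
    [0,0,0,0,0,0]
  ]
}}

```text
time: 29.15
ee_pos: [0.5055, -0.1975, 0.227]
eef_rot: [0.706, 0.708, 0.0, 0.001]
ft_force: [3.3, 0.3, 3.8]
width: 0.0495
grip_force: 40.0
```

Call:
{"api": "play_rows", "payload": {
  "series": [
    [0,0,-0.05,0,0,0],
    [0,0,-0.15,0,0,0],
    [0,0,-0.3,0,0,0],
    [0,0,-0.45,0,0,0],
    [0,0,-0.6,0,0,0]
  ]
}}

```text
time: 29.65
ee_pos: [0.5047, -0.1974, 0.3181]
eef_rot: [0.706, 0.708, -0.0, -0.0]
ft_force: [-0.0, -0.3, -4.3]
width: 0.0493
grip_force: 40.0
```

Run:
```python
from h import *
s=status.read_state(); print(s['width'],s['grip_force'],s['ft_force'])
plan([(.48,-.08,.16,90),(.4508,.039,.13,90)])
```

```text
0.04932015591819823 39.99926269054413 [-0.00809084 -0.30652786 -4.33384419]
(0.48, -0.08, 0.16, 90) [0.783, -0.163, -0.036, -0.001, -0.0, 0.004]
(0.4508, 0.039, 0.13, 90) [0.793, -0.195, 0.2, 0.0, 0.0, 0.0]
```

Call:
{"api": "play_rows", "payload": {
  "series": [
    [0.1,-0.02,-0.03,0,0,0],
    [0.3,-0.06,-0.04,0,0,0],
    [0.5,-0.1,-0.04,0,0,0],
    [0.7,-0.14,-0.04,0,0,0],
    [0.78,-0.163,-0.04,0,0,0]
  ]
}}

```text
time: 30.15
ee_pos: [0.4793, -0.0765, 0.3223]
eef_rot: [0.705, 0.709, -0.0, -0.001]
ft_force: [-0.4, 0.0, -4.1]
width: 0.0491
grip_force: 40.0
```

Call:
{"api": "play_rows", "payload": {
  "series": [
    [0.2,-0.05,0.04,0,0,0],
    [0.4,-0.1,0.08,0,0,0],
    [0.6,-0.15,0.12,0,0,0],
    [0.74,-0.18,0.18,0,0,0],
    [0.79,-0.195,0.2,0,0,0]
  ]
}}

```text
time: 30.65
ee_pos: [0.4496, 0.0402, 0.2917]
eef_rot: [0.705, 0.709, -0.001, -0.001]
ft_force: [-0.7, -0.2, -3.8]
width: 0.0496
grip_force: 40.0
```

Call:
{"api": "play_rows", "payload": {
  "series": [
    [0,0,0,0,0,0],
    [0,0,0,0,0,0]
  ]
}}

```text
time: 30.85
ee_pos: [0.4511, 0.0369, 0.2927]
eef_rot: [0.707, 0.707, -0.0, 0.0]
ft_force: [-0.1, -0.9, -3.4]
width: 0.0496
grip_force: 40.0
```

Run:
```python
from h import *
plan([(.4508,.039,.0675,90)])
```

```text
(0.4508, 0.039, 0.0675, 90) [0.014, -0.002, 0.411, 0.0, 0.001, 0.002]
```

Call:
{"api": "play_rows", "payload": {
  "series": [
    [0.01,0,0.12,0,0,0],
    [0.01,0,0.24,0,0,0],
    [0.01,0,0.34,0,0,0],
    [0.01,0,0.39,0,0,0],
    [0.01,0,0.39,0,0,0]
  ]
}}

```text
time: 31.35
ee_pos: [0.4509, 0.0385, 0.2335]
eef_rot: [0.707, 0.707, -0.0, -0.001]
ft_force: [0.2, 0.6, -4.4]
width: 0.0496
grip_force: 40.0
```

Call:
{"api": "play_rows", "payload": {
  "series": [
    [0,0,0.01,0,0,0],
    [0,0,0.015,0,0,0],
    [0,0,0.015,0,0,0]
  ]
}}

```text
time: 31.65
ee_pos: [0.4512, 0.0393, 0.2323]
eef_rot: [0.707, 0.708, 0.0, 0.0]
ft_force: [0.2, 0.2, -3.4]
width: 0.0492
grip_force: 40.0
```

Call:
{"api": "play_rows", "payload": {
  "series": [
    [0,0,0.005,0,0,0],
    [0,0,0.01,0,0,0],
    [0,0,0.01,0,0,0]
  ]
}}

```text
time: 31.95
ee_pos: [0.4513, 0.0397, 0.2309]
eef_rot: [0.706, 0.708, 0.0, 0.0]
ft_force: [-1.3, 1.9, 3.3]
width: 0.0492
grip_force: 40.0
```

Call:
{"api": "play_rows", "payload": {
  "series": [
    [0,0,0,0,0,0],
    [0,0,0,0,0,0],
    [0,0,0,0,0,0],
    [0,0,0,0,0,0],
    [0,0,0,0,0,0]
  ],
  "fingers": 0.7
}}

```text
time: 32.45
ee_pos: [0.4509, 0.0393, 0.2302]
eef_rot: [0.706, 0.708, -0.0, 0.0]
ft_force: [0.1, -0.1, -0.1]
width: 0.0731
grip_force: 0.0
```

Call:
{"api": "play_rows", "payload": {
  "series": [
    [0,0,-0.1,0,0,0],
    [0,0,-0.4,0,0,0],
    [0,0,-0.7,0,0,0],
    [0,0,-1,0,0,0],
    [0,0,-1,0,0,0]
  ],
  "fingers": 1
}}

```text
time: 32.95
ee_pos: [0.4522, 0.0401, 0.3859]
eef_rot: [0.706, 0.708, 0.003, 0.004]
ft_force: [0.9, -0.5, -1.1]
width: 0.0869
grip_force: 0.0
```

Run:
```python
from h import *
plan([(.51,-.23,.26,90)])
```

```text
(0.51, -0.23, 0.26, 90) [-0.901, 0.192, -0.123, 0.008, 0.001, 0.002]
(0.51, -0.23, 0.26, 90) [-0.901, 0.192, -0.124, 0.008, 0.001, 0.002]
```

Call:
{"api": "play_rows", "payload": {
  "series": [
    [-0.7,0.13,0,0,0,0],
    [-0.7,0.13,0,0,0,0],
    [-0.7,0.13,0,0,0,0],
    [-0.7,0.13,0,0,0,0]
  ]
}}

```text
time: 33.35
ee_pos: [0.4706, -0.0671, 0.3797]
eef_rot: [0.708, 0.707, -0.0, -0.0]
ft_force: [0.1, 0.7, 0.2]
width: 0.0871
grip_force: 0.0
```

Call:
{"api": "play_rows", "payload": {
  "series": [
    [-0.7,0.13,0,0,0,0],
    [-0.7,0.13,0,0,0,0],
    [-0.7,0.13,0,0,0,0],
    [-0.7,0.13,0,0,0,0]
  ]
}}

```text
time: 33.75
ee_pos: [0.4905, -0.1705, 0.3798]
eef_rot: [0.707, 0.707, 0.0, -0.001]
ft_force: [-0.4, 0.1, 0.2]
width: 0.0871
grip_force: 0.0
```

Call:
{"api": "play_rows", "payload": {
  "series": [
    [-0.7,0.13,0,0,0,0],
    [-0.7,0.13,0,0,0,0],
    [-0.7,0.13,0,0,0,0],
    [-0.7,0.13,0,0,0,0],
    [-0.7,0.13,0,0,0,0]
  ]
}}

```text
time: 34.25
ee_pos: [0.5108, -0.2725, 0.3804]
eef_rot: [0.705, 0.709, 0.001, -0.0]
ft_force: [0.0, 0.6, 0.4]
width: 0.0868
grip_force: 0.0
```

Run:
```python
from h import *
im=vision.camera('wrist'); cv2.imwrite('pics/w10.png',im); print([(np.round(b['point'],3).tolist(),round(b['conf'],2)) for b in spotter.boxes_of('wrist','flux_bottle')])
plan([(.5104,-.275,.0735,90)])
```

```text
[([0.512, -0.27, 0.077], 0.93)]
(0.5104, -0.275, 0.0735, 90) [-0.015, -0.002, 0.958, 0.001, -0.001, 0.011]
```

Call:
{"api": "play_rows", "payload": {
  "series": [
    [-0.01,0,0.3,0,0,0],
    [-0.01,0,0.6,0,0,0],
    [-0.01,0,0.85,0,0,0],
    [-0.01,0,0.96,0,0,0],
    [-0.01,0,0.96,0,0,0]
  ]
}}

```text
time: 34.85
ee_pos: [0.5094, -0.2751, 0.2341]
eef_rot: [0.706, 0.709, -0.0, -0.002]
ft_force: [0.2, 0.1, 0.4]
width: 0.0872
grip_force: 0.0
```

Call:
{"api": "play_rows", "payload": {
  "series": [
    [0,0,0,0,0,0],
    [0,0,0,0,0,0],
    [0,0,0,0,0,0],
    [0,0,0,0,0,0],
    [0,0,0,0,0,0]
  ],
  "fingers": -1,
  "squeeze": 12
}}

```text
time: 35.35
ee_pos: [0.5102, -0.2771, 0.2368]
eef_rot: [0.706, 0.708, 0.0, 0.0]
ft_force: [0.2, -0.8, 0.1]
width: 0.055
grip_force: 0.0
```

Call:
{"api": "play_rows", "payload": {
  "series": [
    [0,0,0,0,0,0],
    [0,0,0,0,0,0],
    [0,0,0,0,0,0],
    [0,0,0,0,0,0]
  ]
}}

```text
time: 35.75
ee_pos: [0.5101, -0.277, 0.2363]
eef_rot: [0.706, 0.708, 0.0, 0.0]
ft_force: [0.1, 0.3, 0.1]
width: 0.0336
grip_force: 11.8
```

Call:
{"api": "play_rows", "payload": {
  "series": [
    [0,0,-0.1,0,0,0],
    [0,0,-0.3,0,0,0],
    [0,0,-0.55,0,0,0],
    [0,0,-0.8,0,0,0],
    [0,0,-0.95,0,0,0]
  ]
}}

```text
time: 36.25
ee_pos: [0.5103, -0.2768, 0.3832]
eef_rot: [0.706, 0.708, 0.001, 0.002]
ft_force: [0.4, -0.2, -0.1]
width: 0.034
grip_force: 11.8
```

Run:
```python
from h import *
plan([(.4427,.1405,.21,90),(.4427,.1405,.0775,90)])
```

```text
(0.4427, 0.1405, 0.21, 90) [0.928, -0.148, 0.019, 0.002, 0.001, 0.001]
(0.4427, 0.1405, 0.21, 90) [0.928, -0.149, 0.02, 0.002, 0.001, 0.001]
(0.4427, 0.1405, 0.21, 90) [0.927, -0.15, 0.021, 0.002, 0.001, 0.001]
(0.4427, 0.1405, 0.0775, 90) [-0.0, -0.0, 0.883, -0.0, -0.0, -0.0]
```

Call:
{"api": "play_rows", "payload": {
  "series": [
    [0.1,-0.015,0,0,0,0],
    [0.3,-0.05,0,0,0,0],
    [0.55,-0.09,0,0,0,0],
    [0.8,-0.13,0,0,0,0],
    [0.923,-0.15,0,0,0,0]
  ]
}}

```text
time: 36.75
ee_pos: [0.4866, -0.1345, 0.3788]
eef_rot: [0.705, 0.709, -0.0, -0.0]
ft_force: [0.7, -0.1, -0.0]
width: 0.0338
grip_force: 11.8
```

Call:
{"api": "play_rows", "payload": {
  "series": [
    [0.2,-0.03,0,0,0,0],
    [0.4,-0.065,0,0,0,0],
    [0.6,-0.1,0,0,0,0],
    [0.8,-0.13,0,0,0,0],
    [0.923,-0.15,0,0,0,0]
  ]
}}

```text
time: 37.25
ee_pos: [0.4637, 0.0022, 0.3788]
eef_rot: [0.706, 0.709, -0.0, -0.0]
ft_force: [0.9, -0.6, -1.1]
width: 0.0338
grip_force: 11.8
```

Call:
{"api": "play_rows", "payload": {
  "series": [
    [0.2,-0.03,0,0,0,0],
    [0.45,-0.07,0,0,0,0],
    [0.7,-0.11,0,0,0,0],
    [0.86,-0.14,0,0,0,0],
    [0.923,-0.15,0,0,0,0]
  ]
}}

```text
time: 37.75
ee_pos: [0.4407, 0.1407, 0.3789]
eef_rot: [0.705, 0.709, -0.0, 0.0]
ft_force: [0.1, -0.3, -2.2]
width: 0.0341
grip_force: 11.8
```

Call:
{"api": "play_rows", "payload": {
  "series": [
    [0,0,0.1,0,0,0],
    [0,0,0.3,0,0,0],
    [0,0,0.5,0,0,0],
    [0,0,0.6,0,0,0],
    [0,0,0.6,0,0,0]
  ]
}}

```text
time: 38.25
ee_pos: [0.4411, 0.137, 0.2867]
eef_rot: [0.707, 0.707, -0.002, -0.001]
ft_force: [-0.6, -0.2, 0.4]
width: 0.0337
grip_force: 11.8
```

Run:
```python
from h import *
im=vision.camera('wrist'); cv2.imwrite('pics/w11.png',im)
plan([(.4427,.1387,.0768,90)])
```

```text
(0.4427, 0.1387, 0.0768, 90) [0.009, 0.008, 0.319, -0.004, 0.001, 0.002]
```

View pics/w11.png

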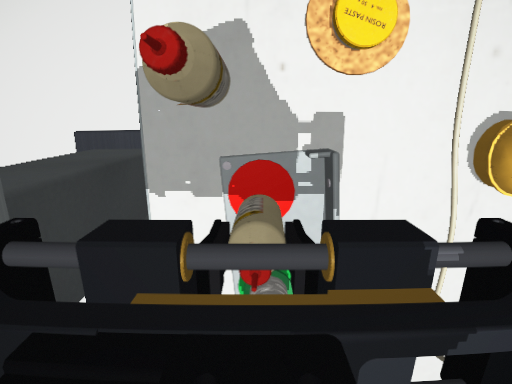

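The bottle at (257,215) is held upright above the red disc at (262,190), and the tin sits on the coaster at (365,15). Lowering it now.

Call:
{"api": "play_rows", "payload": {
  "series": [
    [0.01,0.008,0.1,0,0,0],
    [0.01,0.008,0.2,0,0,0],
    [0.01,0.008,0.28,0,0,0],
    [0.01,0.008,0.29,0,0,0],
    [0.01,0.008,0.29,0,0,0]
  ]
}}

```text
time: 38.8
ee_pos: [0.4428, 0.1398, 0.2449]
eef_rot: [0.706, 0.708, -0.0, -0.0]
ft_force: [-0.4, 0.5, 0.0]
width: 0.0336
grip_force: 11.8
```

Call:
{"api": "play_rows", "payload": {
  "series": [
    [0,0,0.01,0,0,0],
    [0,0,0.015,0,0,0],
    [0,0,0.015,0,0,0]
  ]
}}

```text
time: 39.1
ee_pos: [0.443, 0.1397, 0.2433]
eef_rot: [0.706, 0.708, 0.0, 0.0]
ft_force: [0.3, 0.3, -0.8]
width: 0.0339
grip_force: 11.8
```

Contact is expected at a TCP height of 0.2403 m, so 3 mm to go.

Call:
{"api": "play_rows", "payload": {
  "series": [
    [0,0,0.007,0,0,0],
    [0,0,0.014,0,0,0],
    [0,0,0.02,0,0,0],
    [0,0,0.02,0,0,0]
  ]
}}

```text
time: 39.5
ee_pos: [0.4431, 0.1398, 0.2401]
eef_rot: [0.706, 0.708, 0.0, 0.0]
ft_force: [0.4, -0.1, 0.8]
width: 0.0338
grip_force: 11.9
```

Call:
{"api": "play_rows", "payload": {
  "series": [
    [0,0,0,0,0,0],
    [0,0,0,0,0,0],
    [0,0,0,0,0,0],
    [0,0,0,0,0,0],
    [0,0,0,0,0,0]
  ],
  "fingers": 0.4
}}

```text
time: 40.0
ee_pos: [0.4429, 0.1397, 0.24]
eef_rot: [0.706, 0.708, -0.0, 0.0]
ft_force: [0.1, 0.1, 0.5]
width: 0.0594
grip_force: 0.0
```

Call:
{"api": "play_rows", "payload": {
  "series": [
    [0,0,-0.1,0,0,0],
    [0,0,-0.4,0,0,0],
    [0,0,-0.7,0,0,0],
    [0,0,-1,0,0,0],
    [0,0,-1,0,0,0]
  ],
  "fingers": 1
}}

```text
time: 40.5
ee_pos: [0.4438, 0.1411, 0.3967]
eef_rot: [0.706, 0.708, 0.004, 0.003]
ft_force: [0.7, 0.8, -0.7]
width: 0.0856
grip_force: 0.0
```

Call:
{"api": "play_rows", "payload": {
  "series": [
    [-0.5,0,0,0,0,0],
    [-0.5,0,0,0,0,0],
    [-0.5,0,0,0,0,0],
    [-0.5,0,0,0,0,0],
    [-0.5,0,0,0,0,0]
  ]
}}

```text
time: 41.0
ee_pos: [0.443, 0.0659, 0.3905]
eef_rot: [0.706, 0.708, 0.0, 0.0]
ft_force: [0.2, -0.4, 1.2]
width: 0.0869
grip_force: 0.0
```

Run:
```python
from h import *
im=vision.camera('wrist'); cv2.imwrite('pics/w12.png',im)
h=cv2.cvtColor(im,cv2.COLOR_BGR2HSV); grn=cv2.inRange(h,(60,100,30),(90,255,255))
red=cv2.inRange(h,(0,150,60),(7,255,255))|cv2.inRange(h,(173,150,60),(180,255,255))
for nm,m,z,rad in (('green',grn,.007,.032),('red',red,.007,.032)):
    n,l,st,ce=cv2.connectedComponentsWithStats(m)
    for i in range(1,n):
        if st[i,4]>200: print(nm,st[i],circ('wrist',l==i,z,rad))
for t in ['flux_bottle','reel','flux_tin','coaster']: print(t,[(np.round(b['point'],3).tolist(),round(b['conf'],2)) for b in spotter.boxes_of('wrist',t)])
```

```text
green [ 240  173   47   61 1547] (array([0.4523, 0.0269, 0.04  ]), array([0.4509, 0.0238]))
red [ 233   91   50   52 1187] (array([0.4429, 0.14  , 0.0314]), array([0.4431, 0.1399]))
red [251 110  16  17 204] (array([0.4446, 0.1388, 0.0098]), array([0.4555, 0.1133]))
flux_bottle [([0.443, 0.141, 0.085], 0.74), ([0.4, 0.223, 0.084], 0.65), ([0.441, 0.143, 0.005], 0.36)]
reel [([0.453, 0.041, 0.067], 0.77), ([0.441, 0.142, 0.008], 0.23)]
flux_tin [([0.525, 0.265, 0.015], 0.66)]
coaster [([0.523, 0.267, 0.009], 0.55)]
```

View pics/w12.png

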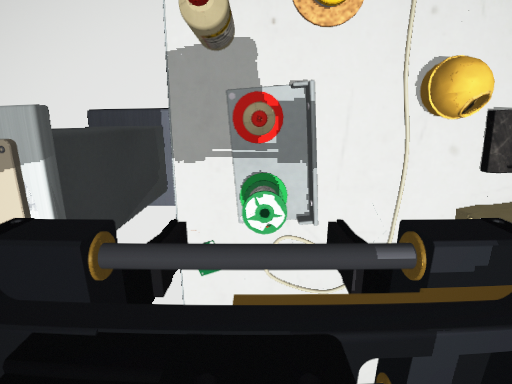

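The bottle at (259,118) and the reel at (265,205) stand upright and centred on the red and green discs, within about 3 mm. The tin was confirmed on the coaster earlier, and the arm is clear, so I'm handing in.

```bash
python3 -c "
from h import *
print(job.close_job())"
```

```text
the job is handed in; nothing more can be done
None
```

The job is handed in: the tin is on the coaster, the reel on the green disc and the bottle on the red disc, each measured within about 3 mm of centre and upright, but the hand-in returned no verdict.

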